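# Cover the imaging chamber and start its clamp screw

## Robot

A 6-joint arm with a two-finger parallel gripper is mounted at the origin on the work surface. World frame = base frame: x ahead of the robot, y to its left, z up, the work surface at z = 0. Lengths are in m, angles in rad, forces in N, time in s.
With the tool pointing down it reaches from about 0.425 to 0.95 m from the base axis. Payload 3.5 kg.
Tool frame: the origin (TCP) lies at the very end of the fingers, on their centre line; the grasp point (between the pads) lies 19 mm behind it (tcp_to_grasp is the distance from the TCP to the grasp point, in m); z points along the fingers, y is the direction in which the jaws open and shut (so a half turn about z gives the same grasp; the last joint's range is limited). The gripper opens to 85 mm and grips with 20 to 120 N. Pads are 22 mm wide; open, the fingers measure 114 mm over their backs; the gripper's body (76 mm by 85 mm) begins 54 mm behind the grasp point. The pads swing forward as they close: fully open they stand 13 mm farther back than shut.
Start: joints at [1.037, 0.286, 1.577, -0, 1.279, -0.15], TCP at [0.253, 0.626, 0.231] pointing down, gripper open.
Joint ranges: [-2.77, 2.77], [-0.9, 2.22], [0.21, 2.48], [-1.53, 4.67], [0.24, 2.81], [-2.84, 2.84]. Speed limits (rad/s): [2.79, 2.79, 3.14, 3.14, 3.14, 3.14].

## Interface

Orientations are given as a unit quaternion [x, y, z, w].
In Python, from plant import * gives the robot as it stands. The module is installed in compiled form; this text tells all that it offers.
- The arm moves only by the tool arm_command, never from a script. Its argument "steps" is a list of rows, each a list of 3 entries, a list of its own where there are three numbers: the turn, a rotation vector about the tool's x, y, z in rad, then the shift along the tool's x, y, z in m, then the gripper command: -1 is shut, 1 is fully open, values between are in proportion. A call has 1 to 12 rows; each row is the pose to reach, as a shift and turn from the pose measured when the call began, along the tool's axes at that moment; what a row does not reach only later rows make up. A row lasts 1/8 s, in which the tool goes at most 62.5 mm and 10.7 degrees, less where a joint would pass 70% of its speed; a pose out of reach is approached as far as the arm can. A call with a gripper value outside its range is refused whole. The fingers move at their own pace and stop on an object; "force" is the grip in N (left out, the last holds). Time passes only in rows, so rows that repeat a pose let the fingers close. It gives the time, the measured TCP pose, the force and the opening at its end, in the units of the state.
- get_state(): the state, without advancing time (a new reading comes with each control period).
- read_camera(name): name is "side" or "top" or "wrist"; returns a dict with "frame" (384x512x3 uint8, red, green, blue), "vfov" (degrees; the focal length in pixels is half the picture's height over the tangent of half this angle, whatever the lens; pixels are square), "cx", "cy" (the principal point, pixels), "position" and "rotation" of the camera in the world; the wrist camera has in their place "mount" (4x4, takes a point from camera to tool coordinates, whose origin is the TCP and whose axes are the flange's). Camera axes: x right, y up, looking along -z (the intrinsics and any distortion apply to the point x, -y, -z); pixel columns grow to the right and rows downward; lengths in m; the calibration is good to about 2 mm. The wrist camera is an equidistant fisheye: a pixel r from the principal point sees the ray r / f radians off the axis. A picture is of the moment at which its call begins: read the wrist's pose just before it. There is no depth.
- sign_off(): hands the job in, once; it reports no verdict.
The state is a dict: "time": time; "qpos": joint angles; "dq": joint speeds; "joint_efforts": joint torques, N m; "eef_pos": TCP position; "tcp_rot": TCP orientation; "contact_force": force on the tool from outside, world axes, zero at the start; "wrist_torque": the same for the moment, N m; "opening": opening from 0.0 (shut) to 1.0 (fully open).
Only numpy, scipy, OpenCV 4.12 (cv2) and the standard library are available. Lean on these libraries where they do the work, as an engineer would, in place of code of your own. Each camera call takes 0.05 s, during which the arm holds its last target.

## Task

Set the loose cover onto the round imaging chamber so that it sits level and fully home on the rim with its ear between the two pins. Only then turn the cover's clamp screw backward (anticlockwise) until you feel it drop into the thread, and from that drop turn it forward (clockwise) one full turn. Finish still gripping the screw handle, with the screw started but not tightened and the cover resting on the rim; do not let go, and leave the bottle, slide box and beaker where they are.

Things in the scene. Friction and masses are not known exactly. Their poses are not given: they have to be found in the camera images.
- chamber: Fixed round open aluminium chamber, 112 mm outside and 100 mm inside diameter, 46 mm high, on a 128 mm rubber foot. On its own +x side is a block 44 mm wide with two upright domed steel pins, 8 mm thick, 64 mm out along +x and 14.5 mm to either side (21 mm free between), tops 58 mm above the bench. A brass threaded boss stands inside, in the middle. Origin: centre of its underside; z up.
- chamber_rim (a point): Centre of the chamber's flat rim plane, on its axis, 46 mm above the bench; axes as the chamber.
- rest: Fixed grey plastic ring stand without pins, 116 mm across, 40 mm high, carrying the cover at the start. Origin: centre of its underside.
- cover: Loose round aluminium cover, 114 mm wide, 6 mm thick, about 0.28 kg. Origin: centre of the plate's underside, which lies on the rim; z up. Below it a tapered spigot (96 to 88 mm wide, 6 mm deep) enters the chamber. Home: ear between the pins, axes as the chamber's. A clamp screw is captive in its middle, turns with light friction and slides up and down; lift and carry the cover level by the screw's handle.
- cover_ear (a point): Centre of the cover's flat ear, 66 mm out along the cover's +x, 3 mm above its underside. The ear is 13 mm wide and ends 72.5 mm from the axis.
- handle (a point): On the screw axis, in its handle: an upright black wing 10 mm thick (own x), 46 mm long (own y), 30 mm high, top 12 mm above this point, underside 18 mm below. 42 mm above the cover's underside plus screw_rise. The 0.23 kg screw sinks by its weight: fingers a few mm wider than the wing turn it while it rises and drops freely; gripped fast, it moves only with the hand.
- screw_turn (a joint): Turn of the screw in the cover, rad, clockwise from above = forward = positive, counted over full turns, limits -5.5 and 9. At 0 (and every pi) the wing's length lies along the cover's y. Starts between 0.7 and 2.0. With the cover home the screw then lies on top of the boss's thread; turned backward it climbs and, at about -0.15, drops 6 mm into the thread.
- screw_rise (a joint): Height of the screw in the cover, m, up positive: -0.011 hangs on its lower stop (as on the stand), 0.009 on its upper stop (when the cover is carried by the handle). Cover home and screw free: about 0.006*(1 - screw_turn/6.283) before the drop, 0 just after it, then 6 mm lower per forward turn (right-hand thread, 2 mm play).
- bottle_mid (a point): Bystander: closed amber bottle, 62 mm wide, 135 mm high; point half-way up its axis.
- slide_box_mid (a point): Bystander: closed grey slide box, 85 x 100 x 32 mm; its centre.
- beaker_mid (a point): Bystander: glass beaker, 68 mm wide, 85 mm high; point half-way up its axis.
Things that resemble listed ones, but are neither listed nor needed, are in the scene too. Leave any red or turquoise look-alike of the cover alone.

How it is judged:
On the way, in this order (a step that is already met when the one before it is completed fails the run):
1. the cover sits home and level on the chamber's rim, its ear between the pins, the screw not yet turned back to the drop (z of cover in the frame of chamber_rim between -0.002 and 0.002 m and horizontal distance between cover and chamber_rim below 0.004 m and angle between cover's own z axis and vertical below 0.03 rad and x of cover_ear in the frame of chamber_rim above 0.055 m and angle between the x axis of cover and the x axis of chamber, either way round below 0.15 rad and value of joint screw_turn above 0.35 rad), for 0.2 s.
2. with the cover home, the screw has been turned backward and has dropped into the thread (z of cover in the frame of chamber_rim between -0.002 and 0.002 m and horizontal distance between cover and chamber_rim below 0.004 m and angle between cover's own z axis and vertical below 0.03 rad and x of cover_ear in the frame of chamber_rim above 0.055 m and angle between the x axis of cover and the x axis of chamber, either way round below 0.15 rad and value of joint screw_turn below 0.1 rad and value of joint screw_rise below 0.003 m), for 0.05 s.
At the end, for the whole second after the job is handed in: Cover home on the chamber (underside within 2 mm of the rim plane, within 4 mm of centre, level to 0.03 rad, ear between the pins); screw one turn forward of the drop (screw_turn 5.5 to 7.0 rad, screw_rise -8.5 to -3.5 mm), not turning; the fingers still grip the screw handle with more than 3 N (z of cover in the frame of chamber_rim between -0.002 and 0.002 m and horizontal distance between cover and chamber_rim below 0.004 m and angle between cover's own z axis and vertical below 0.03 rad and x of cover_ear in the frame of chamber_rim above 0.055 m and angle between the x axis of cover and the x axis of chamber, either way round below 0.15 rad and value of joint screw_turn between 5.5 and 7 rad and value of joint screw_rise between -0.0085 and -0.0035 m and velocity of joint screw_turn between -0.1 and 0.1 rad/s and contact force between the fingers and cover above 3 N and distance between the grasp point and handle below 0.025 m); the arm keeps its last pose, push and grip.
It fails at once if a bystander (bottle, slide box or beaker) was shifted by more than 30 mm (distance of any of bottle_mid, slide_box_mid, beaker_mid from where it was at the start of the episode above 0.03 m).
It fails at once if the screw was driven in more than about one and a third turns past the drop (value of joint screw_turn above 8.4 rad).
It also fails if it takes over 70 s, if anything falls off the work surface, if the arm or the gripper's body presses on something with over 40 N, if the wrist force passes 120 N, or if a joint passes its speed limit or range.

## Working session

There is one attempt and no reset: what is moved stays moved. The work goes in short steps, Python scripts to look and compute and a tool call to move; the robot and the scene stay as the last step left them, time stands still between calls to the robot, and variables do not carry over. Pictures are saved under pics/ and viewed, and the job is handed in when it is done.

Besides the shell and the picture viewer there is one more tool, called after "Emit:" in YAML: its name, and indented under it one key for each argument. arm_command: Moves the arm, as the interface text tells. Its arguments: {"type":"object","properties":{"steps":{"type":"array"},"force":{"type":"number"}},"required":["steps"]}

```bash
ls -la; mkdir -p pics; python3 - <<'E'
from plant import *
import cv2, json
s=get_state(); print(s)
for n in ["side","top","wrist"]:
    c=read_camera(n)
    cv2.imwrite(f"pics/{n}0.png",c["frame"][:,:,::-1])
    print(n,{k:v for k,v in c.items() if k!="frame"})
E
```

```text
total 12
drwxr-xr-x  3 agent agent 4096 Dec  7 15:34 .
drwxr-xr-x 23 root  root  4096 Dec  7 15:34 ..
drwxr-xr-x  2 agent agent 4096 Dec  7 15:34 pics
{'time': 0.0, 'qpos': array([ 1.03698731e+00,  2.87188732e-01,  1.57819967e+00,  3.63684011e-07,
        1.27863471e+00, -1.49949452e-01]), 'dq': array([-0.00154211, -0.0006402 ,  0.00031548, -0.00163868,  0.00054803,
        0.00029048]), 'joint_efforts': array([-1.32996804e-03, -4.05986953e+01, -2.92622995e+01, -1.94421996e-04,
        5.87987801e-03,  4.62328458e-06]), 'eef_pos': array([0.25238206, 0.62531344, 0.22991955]), 'tcp_rot': array([ 1.90753506e-01,  9.81637216e-01, -1.14483903e-03, -4.07578789e-04]), 'contact_force': array([-1.18651013, -0.32191193,  0.66270947]), 'wrist_torque': array([ 0.03521978, -0.03982432,  0.00011305]), 'opening': 0.9970434298105881}
side {'vfov': 47.65303848056645, 'cx': 262.36650925909953, 'cy': 199.49740238118744, 'position': array([0.47798907, 0.77155439, 0.55475407]), 'rotation': array([-0.02390589,  0.48990807,  0.86994444, -0.0511397 ])}
top {'vfov': 50.29212611893529, 'cx': 252.19405613599764, 'cy': 188.45035289794532, 'position': array([ 0.39075476, -0.03336424,  1.11042462]), 'rotation': array([-0.05970922,  0.05415487,  0.71227577, -0.69725554])}
wrist {'vfov': 65.70646984690485, 'cx': 254.28002747444347, 'cy': 190.03003716758369, 'mount': array([[ 7.46228064e-05,  9.46257797e-01,  3.23413322e-01,
         8.21518613e-02],
       [ 9.99999874e-01, -2.30940171e-04,  4.44960459e-04,
         8.44517474e-04],
       [ 4.95736431e-04,  3.23413248e-01, -9.46257695e-01,
        -1.43340820e-01],
       [ 0.00000000e+00,  0.00000000e+00,  0.00000000e+00,
         1.00000000e+00]])}
```

View pics/side0.png

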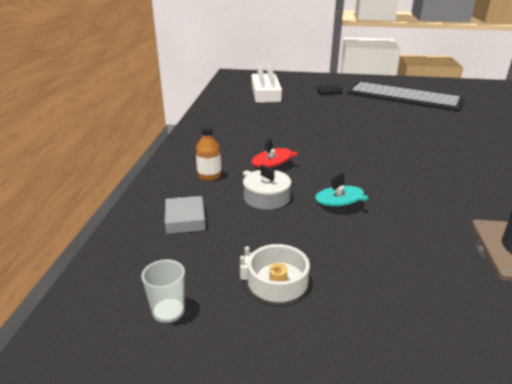

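View pics/top0.png

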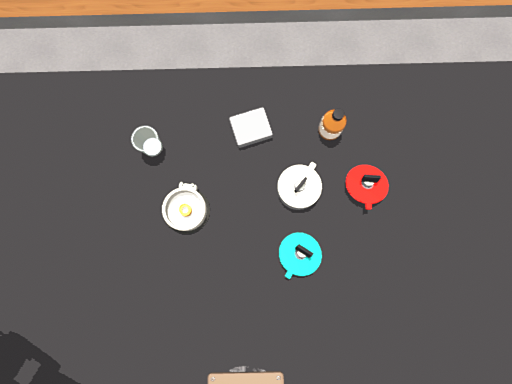

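View pics/wrist0.png

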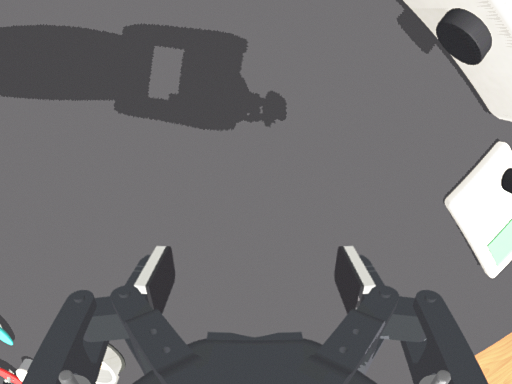

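The side view shows the chamber at (278,272) with its pins at (247,262), and the cover on the stand at (267,187). In the top view the chamber is at (185,210) and the cover at (300,187), with its ear near (312,167). I'll write the helpers and take coarse measurements.

```bash
cat > h.py <<'E'
import numpy as np, cv2
from scipy.spatial.transform import Rotation as R
from plant import *
def cam(n,st=None):
    c=read_camera(n); c["f"]=192/np.tan(np.radians(c["vfov"])/2); c["n"]=n
    if n=="wrist":
        s=st; T=R.from_quat(s["tcp_rot"]).as_matrix(); M=c["mount"]
        c["Rw"]=T@M[:3,:3]; c["P"]=s["eef_pos"]+T@M[:3,3]
    else: c["Rw"]=R.from_quat(c["rotation"]).as_matrix(); c["P"]=np.array(c["position"])
    return c
def rays(c,px):
    px=np.atleast_2d(np.asarray(px,float)); u=(px[:,0]-c["cx"])/c["f"]; v=(px[:,1]-c["cy"])/c["f"]
    if c["n"]=="wrist":
        r=np.hypot(u,v)+1e-12; d=np.stack([u/r*np.sin(r),-v/r*np.sin(r),-np.cos(r)],1)
    else: d=np.stack([u,-v,-np.ones_like(u)],1)
    return d@c["Rw"].T
def onz(c,px,z):
    d=rays(c,px); return c["P"]+d*((z-c["P"][2])/d[:,2])[:,None]
def proj(c,X):
    q=(np.atleast_2d(X)-c["P"])@c["Rw"]; x,y,z=q[:,0],-q[:,1],-q[:,2]
    if c["n"]=="wrist":
        th=np.arctan2(np.hypot(x,y),z); h=np.hypot(x,y)+1e-12; a,b=x/h*th,y/h*th
    else: a,b=x/z,y/z
    return np.stack([c["cx"]+c["f"]*a,c["cy"]+c["f"]*b],1)
def circ(P):
    A=np.c_[2*P[:,:2],np.ones(len(P))]; b=(P[:,:2]**2).sum(1); s=np.linalg.lstsq(A,b,rcond=None)[0]
    return s[:2],np.sqrt(s[2]+s[0]**2+s[1]**2)
def two(c1,p1,c2,p2):
    d1=rays(c1,p1)[0];d2=rays(c2,p2)[0]
    A=np.stack([d1,-d2],1); t=np.linalg.lstsq(A,c2["P"]-c1["P"],rcond=None)[0]
    a=c1["P"]+t[0]*d1;b=c2["P"]+t[1]*d2; return (a+b)/2,np.linalg.norm(a-b)
E
python3 - <<'E'
from h import *
t=cam("top"); s=cam("side")
print("base proj",proj(t,[[0,0,0],[0.5,0,0]]), "cham")
for n,p,z in [("chamber",(185,210),.046),("cover",(300,187),.046),("ear",(313,166),.043),("pins",(188,187),.05),("bottle",(331,128),.07),("box",(251,128),.03),("beaker",(148,143),.04),("red",(367,185),.02),("turq",(300,254),.02)]:
    print(n,onz(t,p,z)[0].round(3))
for n,p,z in [("chamber",(278,262),.046),("cover",(267,183),.046),("box",(185,210),.03)]: print("side",n,onz(s,p,z)[0].round(3))
cv2.imwrite("pics/t1.png",cv2.resize(t["frame"][80:300,110:410,::-1],None,fx=2.6,fy=2.6,interpolation=cv2.INTER_CUBIC))
cv2.imwrite("pics/s1.png",cv2.resize(s["frame"][120:330,120:380,::-1],None,fx=2.8,fy=2.8,interpolation=cv2.INTER_CUBIC))
E
```

```text
base proj [[246.36132466 411.84979906]
 [243.01033285 214.54272119]] cham
chamber [0.511 0.15  0.046]
cover [ 0.565 -0.153  0.046]
ear [ 0.621 -0.19   0.043]
pins [0.571 0.142 0.05 ]
bottle [ 0.717 -0.238  0.07 ]
box [ 0.735 -0.027  0.03 ]
beaker [0.696 0.253 0.04 ]
red [ 0.571 -0.336  0.02 ]
turq [ 0.391 -0.149  0.02 ]
side chamber [0.515 0.153 0.046]
side cover [ 0.565 -0.139  0.046]
side box [ 0.737 -0.021  0.03 ]
```

View pics/t1.png

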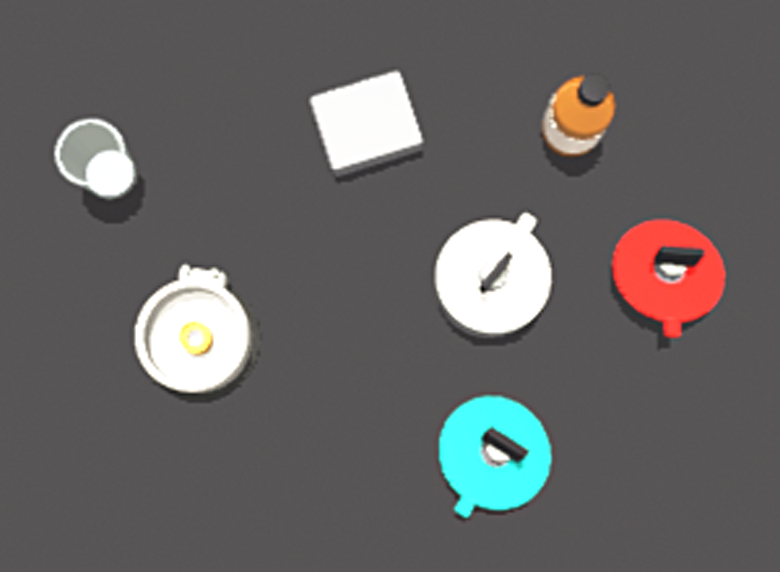

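View pics/s1.png

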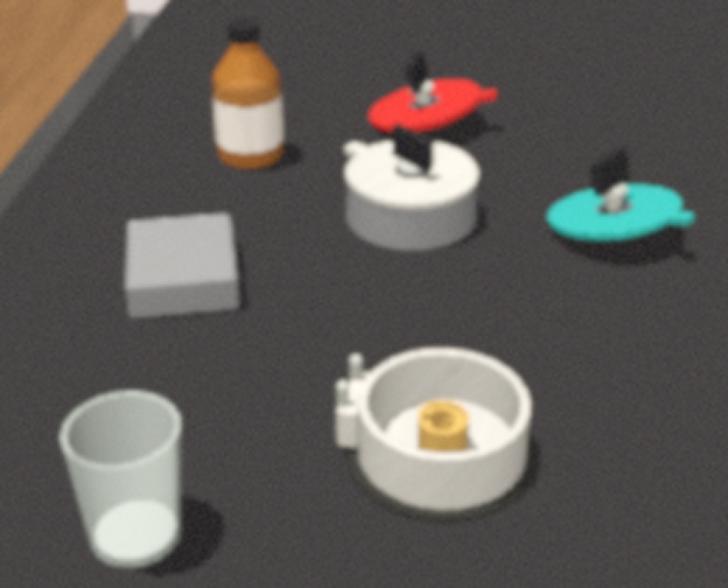

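Top and side agree to about 4 mm on the chamber. The cover is farther off, because I picked its side-view centre roughly. The chamber lies near (0.512, 0.151) with its pins at about -8°, and the cover near (0.565, -0.15) with its ear at about -34°. The wing is roughly along the ear. I'll go over the chamber for a wrist view.

Emit:
arm_command:
  steps:
    - [[0,0,0.15],[-0.035,-0.028,0.0],1]
    - [[0,0,0.3],[-0.07,-0.057,0.005],1]
    - [[0,0,0.45],[-0.105,-0.085,0.01],1]
    - [[0,0,0.6],[-0.14,-0.114,0.01],1]
    - [[0,0,0.75],[-0.175,-0.142,0.015],1]
    - [[0,0,0.9],[-0.21,-0.171,0.015],1]
    - [[0,0,1.05],[-0.245,-0.2,0.02],1]
    - [[0,0,1.2],[-0.28,-0.228,0.02],1]
    - [[0,0,1.35],[-0.315,-0.257,0.025],1]
    - [[0,0,1.5],[-0.35,-0.285,0.025],1]
    - [[0,0,1.65],[-0.385,-0.314,0.03],1]
    - [[0,0,1.75],[-0.42,-0.342,0.03],1]

```text
time: 1.75
eef_pos: [0.5141, 0.1498, 0.2006]
tcp_rot: [0.877, 0.481, -0.001, 0.0]
contact_force: [0.0, 0.6, -0.1]
opening: 0.998
```

Emit:
arm_command:
  steps:
    - [[0,0,0],[0,0,0],1]
    - [[0,0,0],[0,0,0],1]

```text
time: 2.0
eef_pos: [0.5138, 0.15, 0.2004]
tcp_rot: [0.877, 0.481, -0.001, -0.0]
contact_force: [0.3, 0.1, 0.1]
opening: 1.002
```

```bash
python3 - <<'E'
from h import *
s=get_state(); print(s["time"],s["eef_pos"],s["tcp_rot"],s["qpos"],s["dq"].max(),s["contact_force"])
c=cam("wrist",s); np.save("pics/wc.npy",c["frame"])
np.savez("wc.npz",**{k:v for k,v in c.items()})
cv2.imwrite("pics/w1.png",cv2.resize(c["frame"][:,:,::-1],(800,600),interpolation=cv2.INTER_CUBIC))
E
```

```text
2.0 [0.51381968 0.14998614 0.20038039] [ 8.76568285e-01  4.81276534e-01 -9.47443891e-04 -2.03035510e-04] [ 9.45523271e-02  6.96166020e-03  1.94789710e+00 -4.07673335e-04
  1.18863455e+00  6.61279698e-01] 0.023912825153590913 [0.26576338 0.11013903 0.09833686]
```

View pics/w1.png

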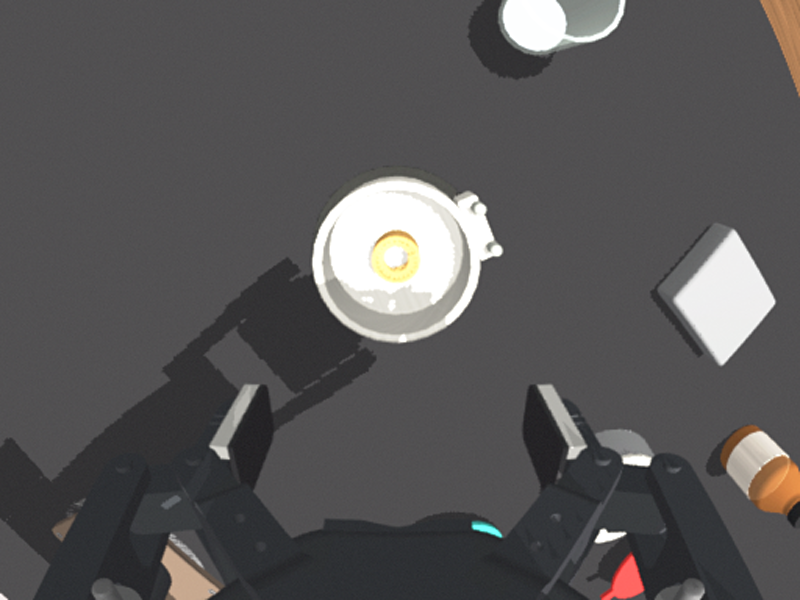

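The chamber fills (315-480, 178-342) of the enlarged picture, with the pin tops at about (480,208) and (496,250). I'll fit the rim circle at z=0.046 and the pin tops at z=0.058.

```bash
cat > ld.py <<'E'
from h import *
def load(fn):
    z=np.load(fn,allow_pickle=True); return {k:(z[k].item() if z[k].ndim==0 else z[k]) for k in z.files}
def rad(c,ctr,z,r0,r1,chan=None,n=180,th=None):
    """edge: outermost strong drop of brightness along world radials at plane z"""
    g=c["frame"].astype(float).mean(2); rr=np.arange(r0,r1,.0002); out=[]
    for a in np.linspace(0,2*np.pi,n,endpoint=False):
        X=np.c_[ctr[0]+rr*np.cos(a),ctr[1]+rr*np.sin(a),np.full(len(rr),z)]
        p=proj(c,X).astype(np.float32)
        v=cv2.remap(g.astype(np.float32),p[:,0].reshape(1,-1),p[:,1].reshape(1,-1),cv2.INTER_LINEAR)[0]
        out.append((a,rr,cv2.GaussianBlur(v.reshape(1,-1),(0,0),2)[0]))
    return out
E
python3 - <<'E'
from ld import *
c=load("wc.npz")
print("cam",c["P"])
ctr=onz(c,[[396/1.5625,260/1.5625]],.046)[0][:2]; print("ctr0",ctr)
for it in range(3):
    P=[];
    for a,rr,v in rad(c,ctr,.046,.045,.066):
        dv=np.gradient(v); i=dv.argmin(); P.append((a,rr[i],-dv[i]))
    P=np.array(P); A=P[:,0]
    cam_ang=np.arctan2(c["P"][1]-ctr[1],c["P"][0]-ctr[0])
    X=ctr+P[:,1:2]*np.c_[np.cos(A),np.sin(A)]
    k=np.ones(len(A),bool)
    d=np.abs((A-np.radians(-8)+np.pi)%(2*np.pi)-np.pi); k&=d>np.radians(35)
    for j in range(4):
        cc,r=circ(X[k]); res=np.linalg.norm(X-cc,axis=1)-r; k&=np.abs(res)<.002
    print(cc,r,k.sum(),np.std(res[k])); ctr=cc
# far half only
dd=np.abs((A-cam_ang+np.pi)%(2*np.pi)-np.pi)
print(circ(X[k&(dd>np.pi/2)]),circ(X[k&(dd<np.pi/2)]))
# pins
for p in [(480,208),(496,250)]:
    q=onz(c,np.array(p)/1.5625,.058)[0]; print(q, np.linalg.norm(q[:2]-ctr))
x0,y0=180,100
im=cv2.resize(c["frame"][y0:y0+130,x0:x0+160,::-1],None,fx=4.6,fy=4.6,interpolation=cv2.INTER_CUBIC)
t=np.linspace(0,6.283,100)
for r,z,col in [(.056,.046,(0,0,255)),(.050,.046,(0,255,0))]:
    pp=((proj(c,np.c_[ctr[0]+r*np.cos(t),ctr[1]+r*np.sin(t),0*t+z])-[x0,y0]+.5)*4.6).astype(int)
    cv2.polylines(im,[pp.reshape(-1,1,2)],True,col,1)
cv2.imwrite("pics/w1c.png",im)
E
```

```text
cam [0.5600473  0.22066232 0.3435968 ]
ctr0 [0.51817486 0.15680016]
[0.51733785 0.15487234] 0.056594107438173474 145 0.0005471773186320479
[0.51731319 0.15486812] 0.05658198624743744 145 0.0005379148869577986
[0.51732355 0.15487352] 0.056588104228893835 145 0.0005317682748452787
(array([0.51678855, 0.15461683]), np.float64(0.05625904497569838)) (array([0.51797845, 0.15478476]), np.float64(0.056596486123215634))
[0.58221525 0.15983674 0.058     ] 0.06508122544039316
[0.57757368 0.13095523 0.058     ] 0.06482408211967433
```

View pics/w1c.png

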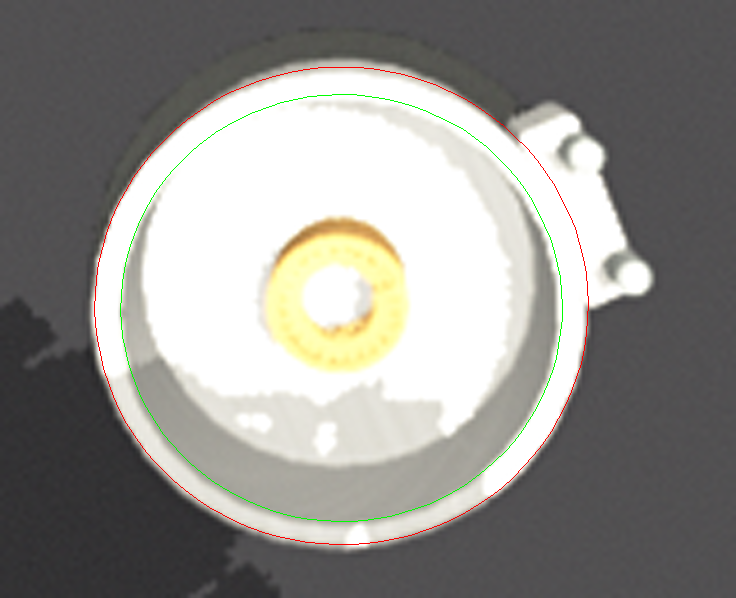

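The fit is sound: rim radius 56.6 mm against 56, and pins at 65 mm against 65.6. That puts the chamber at (0.517, 0.155) with its axis at about -9°. Next is a view over the cover.

Emit:
arm_command:
  steps:
    - [[0,0,0.15],[-0.02,0.018,0],1]
    - [[0,0,0.3],[-0.04,0.036,0],1]
    - [[0,0,0.45],[-0.06,0.054,0],1]
    - [[0,0,0.6],[-0.08,0.072,0],1]
    - [[0,0,0.75],[-0.1,0.09,0],1]
    - [[0,0,0.9],[-0.12,0.108,0],1]
    - [[0,0,1.05],[-0.14,0.126,0],1]
    - [[0,0,1.2],[-0.16,0.144,0],1]
    - [[0,0,1.35],[-0.18,0.162,0],1]
    - [[0,0,1.5],[-0.2,0.18,0],1]
    - [[0,0,1.65],[-0.22,0.198,0],1]
    - [[0,0,1.74],[-0.227,0.206,0],1]

```text
time: 3.55
eef_pos: [0.5662, -0.1513, 0.2005]
tcp_rot: [0.933, -0.36, -0.001, 0.001]
contact_force: [0.0, 0.5, 0.3]
opening: 0.998
```

Emit:
arm_command:
  steps:
    - [[0,0,0],[0,0,0],1]
    - [[0,0,0],[0,0,0],1]

```text
time: 3.8
eef_pos: [0.5662, -0.1499, 0.2005]
tcp_rot: [0.933, -0.359, -0.001, 0.0]
contact_force: [0.5, -0.7, -0.5]
opening: 1.0
```

```bash
python3 - <<'E'
from h import *
s=get_state(); print(s["time"],s["eef_pos"],s["tcp_rot"],s["qpos"],s["contact_force"])
c=cam("wrist",s); np.savez("wv.npz",eef=s["eef_pos"],q=s["tcp_rot"],**c)
cv2.imwrite("pics/w2.png",cv2.resize(c["frame"][60:260,130:390,::-1],None,fx=3,fy=3,interpolation=cv2.INTER_CUBIC))
E
```

```text
3.8 [ 0.56617744 -0.14987544  0.20047865] [ 9.33455141e-01 -3.58692958e-01 -8.42340653e-04  3.89286483e-04] [-4.31538836e-01  1.19589547e-01  1.82906146e+00 -9.52434334e-04
  1.19457265e+00  1.87334307e+00] [ 0.45660925 -0.65708834 -0.47033938]
```

View pics/w2.png

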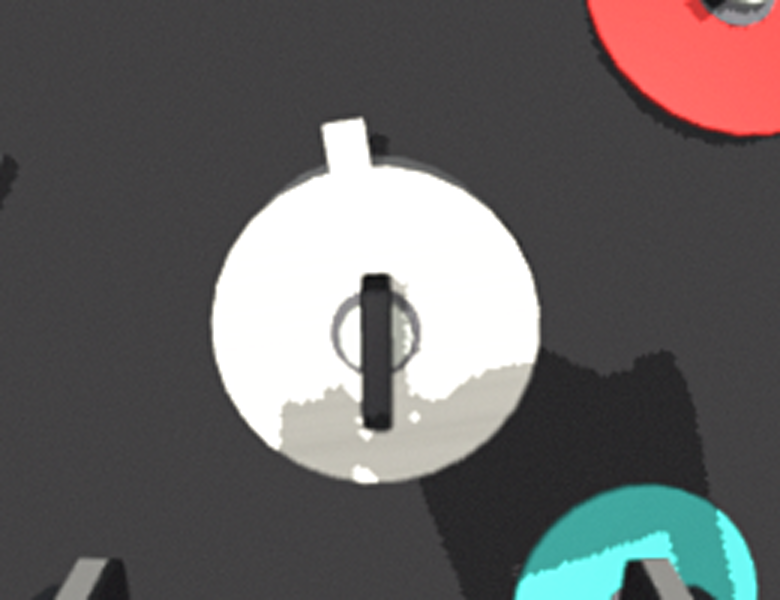

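The wing runs straight up the picture, from (377,275) to (377,430) in the crop, so it already lies along tool x. The ear is at (347,130). Now to measure them.

```bash
python3 - <<'E'
from ld import *
c=load("wv.npz"); T=R.from_quat(c["q"]).as_matrix(); e=c["eef"]
print("cam",c["P"])
f=c["frame"]; g=f.mean(2)
x0,y0=130,60
m=np.zeros(g.shape,np.uint8); sub=(g[y0+85:y0+150,x0+112:x0+140]<75).astype(np.uint8); m[y0+85:y0+150,x0+112:x0+140]=sub
n,l,st,ce=cv2.connectedComponentsWithStats(m); i=1+st[1:,4].argmax(); print(st[i],ce[i])
pts=np.argwhere(l==i)[:,::-1].astype(float)
def tool(X): return (X-e)@T
for z in (.083,):
    W=onz(c,pts,z); t=tool(W)
    print("wing z",z,"centroid",W.mean(0),"tool",t.mean(0), "ext",np.ptp(t,axis=0))
    rc=cv2.minAreaRect((t[:,:2]*1000).astype(np.float32)); print(rc)
    co=np.cov(t[:,:2].T); w,v=np.linalg.eigh(co); print("axis in tool deg",np.degrees(np.arctan2(v[1,1],v[0,1])))
    co=np.cov(W[:,:2].T); w,v=np.linalg.eigh(co); print("axis world deg",np.degrees(np.arctan2(v[1,1],v[0,1])))
# cover disc
ctr=onz(c,[[x0+376/3,y0+322/3]],.046)[0][:2]
for it in range(3):
    P=[]
    for a,rr,v in rad(c,ctr,.046,.050,.064):
        dv=np.gradient(v); i=dv.argmin(); P.append((a,rr[i]))
    P=np.array(P);A=P[:,0];X=ctr+P[:,1:2]*np.c_[np.cos(A),np.sin(A)];k=np.ones(len(A),bool)
    for j in range(5):
        cc,r=circ(X[k]);res=np.linalg.norm(X-cc,axis=1)-r;k&=np.abs(res)<.0015
    ctr=cc
print("cover",cc,r,k.sum(),res[k].std(),"tool",tool(np.r_[cc,.046]))
# ear: bright pixels beyond 60mm
br=np.argwhere(g>200)[:,::-1].astype(float); W=onz(c,br,.046)
d=np.linalg.norm(W[:,:2]-ctr,axis=1); E=W[(d>.060)&(d<.076)]; print(len(E),E.mean(0),d[(d<.08)].max())
v=E.mean(0)[:2]-ctr; print("ear dir deg",np.degrees(np.arctan2(v[1],v[0])))
E
```

```text
cam [ 0.62954037 -0.20519273  0.3437095 ]
[250 152  11  51 468] [255.0491453  176.62820513]
wing z 0.083 centroid [ 0.57204938 -0.15487537  0.083     ] tool [ 0.00786109 -0.00037516  0.11746818] ext [4.77701181e-02 9.11748777e-03 7.15901370e-05]
((7.118080139160156, -0.3453960418701172), (8.997869491577148, 47.809906005859375), 89.68504333496094)
axis in tool deg 179.79675712083912
axis world deg 138.1633807530779
cover [ 0.56951317 -0.15245291] 0.05711079500504926 174 0.00020267715869388064 tool [ 0.00440315 -0.00052515  0.15447252]
179 [ 0.6247932  -0.18889979  0.046     ] 0.0728043997788466
ear dir deg -33.39741086311269
```

The cover fit is excellent: r = 57.1 mm, and the ear ends 72.8 mm out against 72.5. The wing centre sits 2-3 mm off the cover centre, probably because its end face is visible. I'll check the wing's height against the side view.

```bash
python3 - <<'E'
from ld import *
s=cam("side"); t=cam("top")
for c,fn,b in ((s,"side0",(225,130,90,90)),(t,"top0",(255,145,90,90))):
    im=cv2.imread(f"pics/{fn}.png"); k=6
    x0,y0,w,h=b
    z=cv2.resize(im[y0:y0+h,x0:x0+w],None,fx=k,fy=k,interpolation=cv2.INTER_CUBIC)
    ctr=np.array([.5695,-.1525]); a=np.radians(138.2); d=np.array([np.cos(a),np.sin(a)]); n=np.array([-d[1],d[0]])
    tt=np.linspace(0,6.283,80)
    def dr(X,col):
        pp=((proj(c,X)-[x0,y0]+.5)*k).astype(int); cv2.polylines(z,[pp.reshape(-1,1,2)],True,col,1)
    dr(np.c_[ctr[0]+.057*np.cos(tt),ctr[1]+.057*np.sin(tt),0*tt+.046],(0,0,255))
    for zz,col in ((.083,(0,255,0)),(.053,(255,0,255))):
        dr(np.array([np.r_[ctr+d*.023*i+n*.005*j,zz] for i,j in ((1,1),(1,-1),(-1,-1),(-1,1))]),col)
    cv2.imwrite(f"pics/{fn}_ov.png",z)
E
```

```text
(no output)
```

View pics/side0_ov.png

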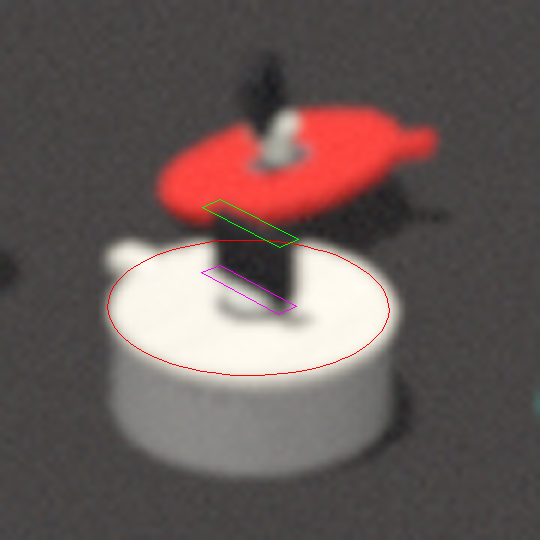

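View pics/top0_ov.png

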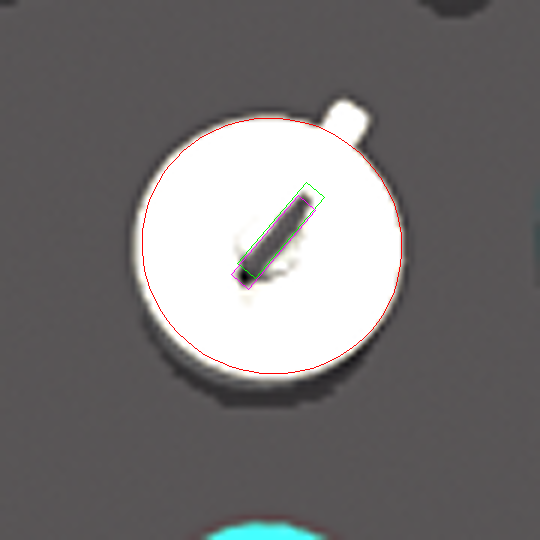

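The predicted wing position matches both views to about 3 mm, so the height is right. I'll descend and grip at 60 N.

Emit:
arm_command:
  steps:
    - [[0,0,0],[0.005,-0.0004,0.05],1]
    - [[0,0,0],[0.005,-0.0004,0.1],1]
    - [[0,0,0],[0.005,-0.0004,0.13],1]
    - [[0,0,0],[0.005,-0.0004,0.146],1]
    - [[0,0,0],[0.005,-0.0004,0.146],1]
    - [[0,0,0],[0.005,-0.0004,0.146],-1]
    - [[0,0,0],[0.005,-0.0004,0.146],-1]
    - [[0,0,0],[0.005,-0.0004,0.146],-1]
    - [[0,0,0],[0.005,-0.0004,0.146],-1]
    - [[0,0,0],[0.005,-0.0004,0.146],-1]
  force: 60

```text
time: 5.2
eef_pos: [0.57, -0.1537, 0.0552]
tcp_rot: [0.933, -0.359, -0.001, 0.001]
contact_force: [-1.5, -0.0, 4.0]
opening: 0.104
```

```bash
python3 - <<'E'
from h import *
s=get_state(); print(s["time"],s["eef_pos"],s["tcp_rot"],s["qpos"],s["contact_force"],s["opening"])
c=cam("wrist",s)
cv2.imwrite("pics/w3.png",cv2.resize(c["frame"][:,:,::-1],(800,600),interpolation=cv2.INTER_CUBIC))
E
```

```text
5.2 [ 0.56996764 -0.15368078  0.05520072] [ 9.33295896e-01 -3.59107091e-01 -6.05943061e-04  7.07957432e-04] [-4.34494097e-01  3.08776225e-01  1.90074751e+00 -1.85941737e-03
  9.33183842e-01  1.87203225e+00] [-1.51421216 -0.04519821  3.96914709] 0.10444961941721406
```

View pics/w3.png

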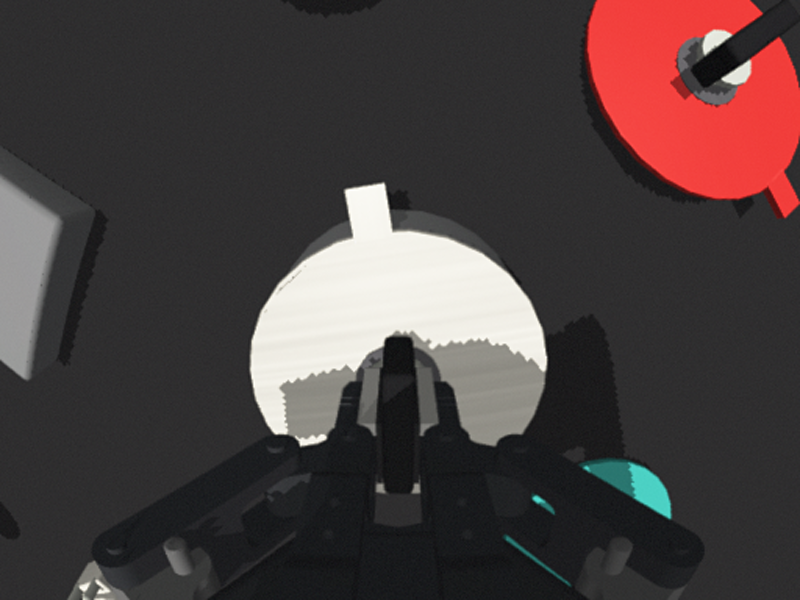

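Gripped: the wing is between the pads at an opening of about 0.10, and the ear is at (368,210). I'll lift and see whether the cover follows level.

Emit:
arm_command:
  steps:
    - [[0,0,0],[0,0,-0.01],-1]
    - [[0,0,0],[0,0,-0.02],-1]
    - [[0,0,0],[0,0,-0.03],-1]
    - [[0,0,0],[0,0,-0.05],-1]
    - [[0,0,0],[0,0,-0.075],-1]
    - [[0,0,0],[0,0,-0.105],-1]
    - [[0,0,0],[0,0,-0.105],-1]
    - [[0,0,0],[0,0,-0.105],-1]

```text
time: 6.25
eef_pos: [0.5695, -0.1533, 0.1594]
tcp_rot: [0.933, -0.359, -0.001, 0.001]
contact_force: [-0.4, -0.9, -4.3]
opening: 0.107
```

```bash
python3 - <<'E'
from h import *
s=get_state(); print(s["time"],s["eef_pos"],s["tcp_rot"],s["qpos"],s["contact_force"],s["wrist_torque"],s["opening"])
c=cam("wrist",s); np.savez("wl.npz",eef=s["eef_pos"],q=s["tcp_rot"],**c)
cv2.imwrite("pics/w4.png",cv2.resize(c["frame"][:,:,::-1],(800,600),interpolation=cv2.INTER_CUBIC))
d=cam("side"); cv2.imwrite("pics/s4.png",cv2.resize(d["frame"][60:280,150:400,::-1],None,fx=2.7,fy=2.7,interpolation=cv2.INTER_CUBIC))
E
```

```text
6.25 [ 0.56949032 -0.15327278  0.15938327] [ 9.33294544e-01 -3.59108663e-01 -1.35293321e-03  6.56831942e-04] [-4.34204068e-01  1.71331066e-01  1.85058055e+00 -1.65530184e-03
  1.12229358e+00  1.87193819e+00] [-0.35820478 -0.87055753 -4.31642442] [ 0.0621472   0.04615414 -0.04920438] 0.10744935809809275
```

View pics/w4.png

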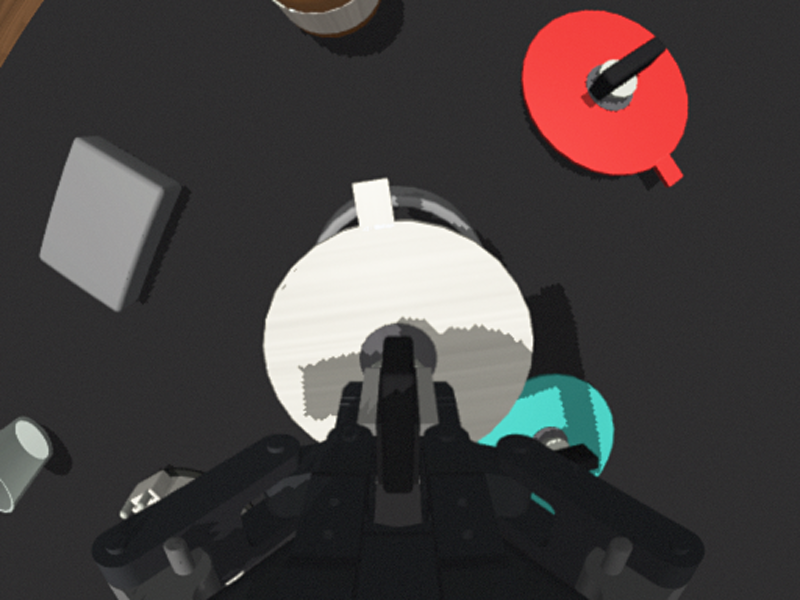

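View pics/s4.png

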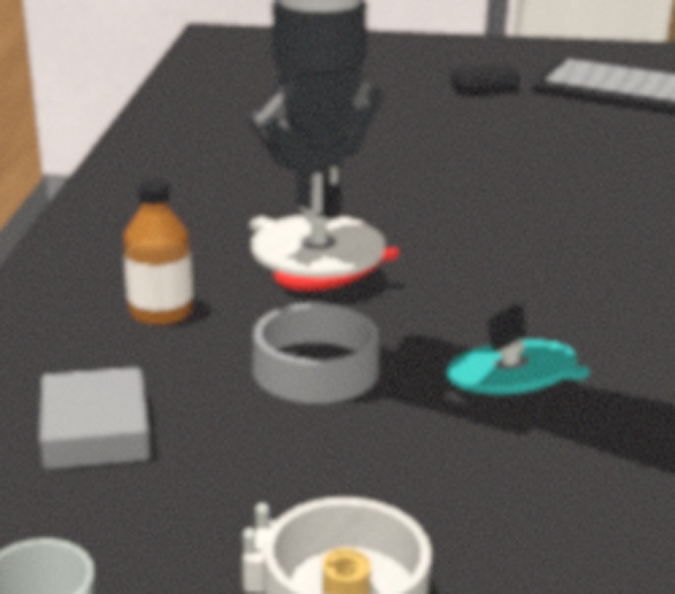

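The cover hangs level from the handle, and the wrist reads -4.3 N, close to its 5 N weight. I'll measure its centre and ear direction in the tool frame.

```bash
cat > mc.py <<'E'
from ld import *
def cover_in_tool(c,zt,thr=120):
    T=R.from_quat(c["q"]).as_matrix(); e=c["eef"]; g=c["frame"].mean(2)
    ctr=e[:2].copy()
    ca=np.arctan2(T[1,0],T[0,0])
    for it in range(4):
        P=[]
        for a,rr,v in rad(c,ctr,zt,.049,.066,n=360):
            d=np.abs((a-ca+np.pi)%(2*np.pi)-np.pi)
            if d>np.radians(100): continue
            dv=np.gradient(v); i=dv.argmin(); P.append((a,rr[i],-dv[i]))
        P=np.array(P);A=P[:,0];X=ctr+P[:,1:2]*np.c_[np.cos(A),np.sin(A)];k=P[:,2]>1
        for j in range(6):
            cc,r=circ(X[k]);res=np.linalg.norm(X-cc,axis=1)-r;k&=np.abs(res)<.0012
        ctr=cc
    t=(np.r_[cc,zt]-e)@T
    br=np.argwhere(g>thr)[:,::-1].astype(float); W=onz(c,br,zt); D=W[:,:2]-cc; d=np.linalg.norm(D,axis=1)
    da=np.abs((np.arctan2(D[:,1],D[:,0])-ca+np.pi)%(2*np.pi)-np.pi)
    E=D[(d>.060)&(d<.074)&(da<.35)]
    v=E.mean(0); return cc,r,k.sum(),res[k].std(),t,np.degrees(np.arctan2(v[1],v[0])),len(E),np.degrees(ca)
E
python3 - <<'E'
from mc import *
c=load("wl.npz")
for zt in (.128,.130,.132): print(zt,cover_in_tool(c,zt,150))
E
```

```text
0.128 (array([ 0.56826254, -0.15098341]), np.float64(0.05755272043059722), np.int64(187), np.float64(0.00016490206916066962), array([-0.00238124, -0.00094488,  0.03138623]), np.float64(-36.400677980793674), 707, np.float64(-42.09111125987657))
0.13 (array([ 0.56901474, -0.15166156]), np.float64(0.05688582377830973), np.int64(187), np.float64(0.00016148930749189334), array([-0.00137259, -0.00094145,  0.02938416]), np.float64(-36.50500586579017), 677, np.float64(-42.09111125987657))
0.132 (array([ 0.56976135, -0.15232418]), np.float64(0.056219525497426655), np.int64(187), np.float64(0.00015152166922613222), array([-0.00037849, -0.0009458 ,  0.0273821 ]), np.float64(-36.5861484193027), 641, np.float64(-42.09111125987657))
```

At z=0.1297 the radius is 57.0 mm, and the cover centre reads (-1.4, -0.9) mm in the tool frame. Next I'll carry it to a spot beside the chamber at the placing yaw, so that the chamber can be measured in the same tool orientation.

Emit:
arm_command:
  steps:
    - [[0,0,-0.03],[-0.02,-0.008,0],-1]
    - [[0,0,-0.08],[-0.055,-0.021,0],-1]
    - [[0,0,-0.13],[-0.095,-0.036,0],-1]
    - [[0,0,-0.18],[-0.135,-0.052,0],-1]
    - [[0,0,-0.23],[-0.175,-0.067,0],-1]
    - [[0,0,-0.28],[-0.215,-0.082,0],-1]
    - [[0,0,-0.33],[-0.255,-0.098,0],-1]
    - [[0,0,-0.37],[-0.295,-0.113,0],-1]
    - [[0,0,-0.4],[-0.33,-0.126,0],-1]
    - [[0,0,-0.42],[-0.352,-0.135,0],-1]
    - [[0,0,-0.43],[-0.363,-0.139,0],-1]
    - [[0,0,-0.43],[-0.363,-0.139,0],-1]

```text
time: 7.85
eef_pos: [0.3919, 0.1937, 0.1588]
tcp_rot: [0.989, -0.151, -0.003, 0.0]
contact_force: [0.2, 0.1, -5.6]
opening: 0.105
```

Emit:
arm_command:
  steps:
    - [[0,0,0],[0,0,0],-1]
    - [[0,0,0],[0,0,0],-1]

```text
time: 8.1
eef_pos: [0.3922, 0.1931, 0.1587]
tcp_rot: [0.988, -0.151, -0.003, 0.001]
contact_force: [0.3, 0.1, -4.5]
opening: 0.104
```

```bash
python3 - <<'E'
from h import *
s=get_state(); print(s["time"],s["eef_pos"],s["tcp_rot"],s["qpos"],s["contact_force"],s["wrist_torque"],s["opening"])
c=cam("wrist",s); np.savez("wm.npz",eef=s["eef_pos"],q=s["tcp_rot"],**c)
cv2.imwrite("pics/w5.png",cv2.resize(c["frame"][:,:,::-1],(800,600),interpolation=cv2.INTER_CUBIC))
from mc import *
c=load("wm.npz"); zt=s["eef_pos"][2]-.0297
for th in (150,180,210): print(cover_in_tool(c,zt,th))
E
```

```text
8.1 [0.39221597 0.1930816  0.15865272] [ 9.88458459e-01 -1.51462418e-01 -2.95811691e-03  5.10026125e-04] [ 2.23834002e-01 -1.80377054e-01  2.20235353e+00  1.35511907e-03
  1.12549419e+00  2.09813961e+00] [ 0.2614623   0.07937379 -4.46128423] [ 0.04403403 -0.03535239  0.00544953] 0.10448200025629754
(array([0.39118883, 0.19388212]), np.float64(0.056960928131382954), np.int64(187), np.float64(0.0001446445698114116), array([-0.0010506 , -0.00051279,  0.02970554]), np.float64(-9.13011753229151), 506, np.float64(-17.423760404924742))
(array([0.39118883, 0.19388212]), np.float64(0.056960928131382954), np.int64(187), np.float64(0.0001446445698114116), array([-0.0010506 , -0.00051279,  0.02970554]), np.float64(-9.101881399584787), 492, np.float64(-17.423760404924742))
(array([0.39118883, 0.19388212]), np.float64(0.056960928131382954), np.int64(187), np.float64(0.0001446445698114116), array([-0.0010506 , -0.00051279,  0.02970554]), np.float64(-9.088845976325809), 480, np.float64(-17.423760404924742))
```

View pics/w5.png

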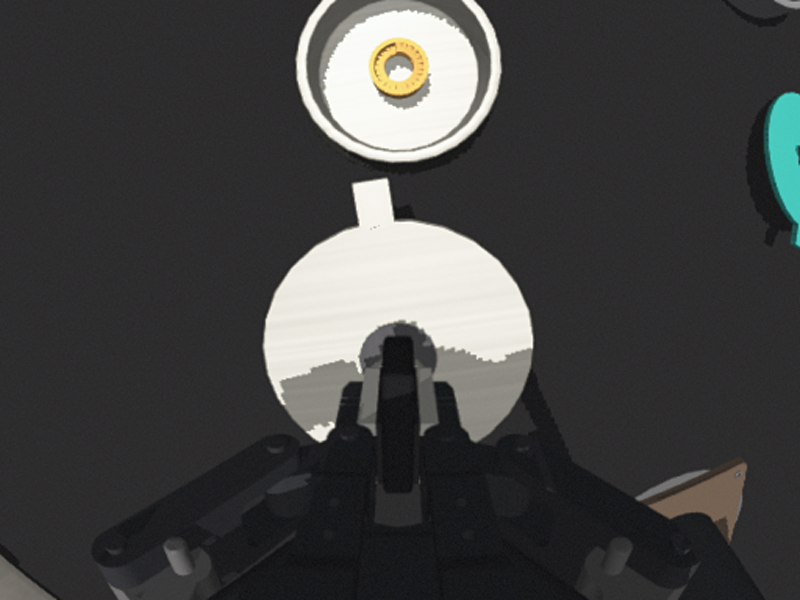

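The chamber is at (400,70), its far edge cut off by the frame. The ear at (374,200) points to -9.1°, as wanted. Next is the chamber rim fit.

```bash
python3 - <<'E'
from mc import *
c=load("wm.npz"); T=R.from_quat(c["q"]).as_matrix(); e=c["eef"]
ctr=onz(c,[[400/1.5625,68/1.5625]],.046)[0][:2]; print(ctr)
for it in range(4):
    P=[]
    for a,rr,v in rad(c,ctr,.046,.048,.064,n=360):
        px=proj(c,[[ctr[0]+.058*np.cos(a),ctr[1]+.058*np.sin(a),.046]])[0]
        if px[1]<3: continue
        dv=np.gradient(v); i=dv.argmin()
        if -dv[i]>1: P.append((a,rr[i]))
    P=np.array(P);A=P[:,0];X=ctr+P[:,1:2]*np.c_[np.cos(A),np.sin(A)];k=np.ones(len(A),bool)
    d=np.abs((A-np.radians(-9)+np.pi)%(2*np.pi)-np.pi);k&=d>np.radians(40)
    for j in range(5):
        cc,r=circ(X[k]);res=np.linalg.norm(X-cc,axis=1)-r;k&=np.abs(res)<.0015
    ctr=cc
print("chamber",cc,r,k.sum(),res[k].std())
cov,_,_,_,tc,_,_,_=cover_in_tool(c,e[2]-.0297,180)
dw=np.r_[cc-cov,0]; print("cover->chamber world",dw,"tool",dw@T)
print(T.round(4))
# tool xy only with vertical removed
E
```

```text
[0.51219136 0.15435254]
chamber [0.51623208 0.15420068] 0.05556615117428455 254 0.00016595633058264395
cover->chamber world [ 0.12504325 -0.03968144  0.        ] tool [ 0.13118574  0.00041961 -0.00074611]
[[ 9.541e-01 -2.994e-01 -6.000e-03]
 [-2.994e-01 -9.541e-01 -1.000e-04]
 [-5.700e-03  1.900e-03 -1.000e+00]]
```

The chamber now reads (0.5162, 0.1542), against (0.5173, 0.1549) before. That is 1.3 mm of agreement, inside the 2 mm of spigot play. I'll move over and come down to just above the pins.

Emit:
arm_command:
  steps:
    - [[0,0,0],[0.02,0,0],-1]
    - [[0.001,0.003,0],[0.05,0.0003,0],-1]
    - [[0.002,0.006,0],[0.085,0.0005,0],-1]
    - [[0.002,0.006,0],[0.115,0.0005,0],-1]
    - [[0.002,0.006,0],[0.131,0.0005,0],-1]
    - [[0.002,0.006,0],[0.1315,0.0005,0],-1]
    - [[0.002,0.006,0],[0.1315,0.0005,0.02],-1]
    - [[0.002,0.006,0],[0.1315,0.0005,0.04],-1]
    - [[0.002,0.006,0],[0.1315,0.0005,0.055],-1]
    - [[0.002,0.006,0],[0.1315,0.0005,0.06],-1]
    - [[0.002,0.006,0],[0.1315,0.0005,0.06],-1]
    - [[0.002,0.006,0],[0.1315,0.0005,0.06],-1]

```text
time: 9.65
eef_pos: [0.5179, 0.1534, 0.0989]
tcp_rot: [0.988, -0.151, 0.001, -0.0]
contact_force: [0.1, 0.1, -4.5]
opening: 0.104
```

```bash
cat > look.py <<'E'
import sys
from mc import *
tag=sys.argv[1]
s=get_state(); print(s["time"],s["eef_pos"],s["tcp_rot"],"q6",s["qpos"][5],s["contact_force"],s["wrist_torque"],s["opening"])
c=cam("wrist",s); np.savez(f"w_{tag}.npz",eef=s["eef_pos"],q=s["tcp_rot"],**c)
a=cv2.resize(c["frame"][:,:,::-1],(400,300),interpolation=cv2.INTER_AREA)
d=cam("side"); np.savez(f"s_{tag}.npz",**d)
b=cv2.resize(d["frame"][210:320,210:340,::-1],(400,338),interpolation=cv2.INTER_CUBIC)
t=cam("top"); e=cv2.resize(t["frame"][160:260,135:235,::-1],(300,300),interpolation=cv2.INTER_CUBIC)
o=np.zeros((600,800,3),np.uint8); o[:300,:400]=a; o[:338,400:]=b; o[300:600,50:350]=e
w=cv2.resize(c["frame"][100:260,150:360,::-1],(345,262)); o[338:600,430:775]=w
cv2.imwrite(f"pics/l_{tag}.png",o)
E
python3 look.py a
```

```text
9.65 [0.51786798 0.15338074 0.0989152 ] [ 9.88463752e-01 -1.51453893e-01  1.02498562e-03 -2.80435263e-04] q6 1.9748647812536377 [ 0.13227183  0.11995764 -4.4932948 ] [ 0.03555178  0.0032176  -0.01650351] 0.10382460658399559
```

View pics/l_a.png

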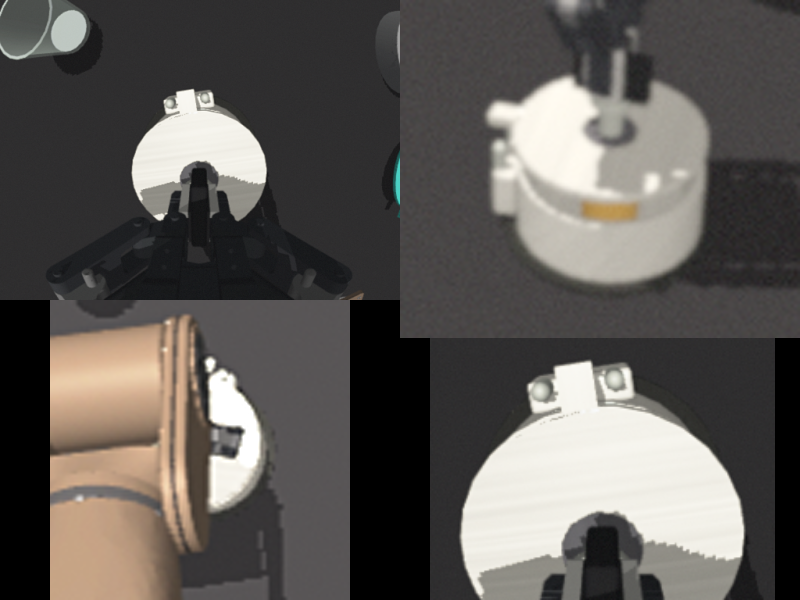

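The ear sits midway between the two pins in the wrist crop: pins at (541,391) and (615,380), ear from 557 to 596. I'll lower gently.

Emit:
arm_command:
  steps:
    - [[0,0,0],[0,0,0.004],-1]
    - [[0,0,0],[0,0,0.008],-1]
    - [[0,0,0],[0,0,0.011],-1]
    - [[0,0,0],[0,0,0.014],-1]
    - [[0,0,0],[0,0,0.016],-1]
    - [[0,0,0],[0,0,0.018],-1]
    - [[0,0,0],[0,0,0.018],-1]

```text
time: 10.68
eef_pos: [0.5178, 0.1533, 0.081]
tcp_rot: [0.988, -0.151, 0.001, -0.0]
contact_force: [-0.2, 0.0, -1.5]
opening: 0.108
```

```bash
python3 look.py b
```

```text
10.675 [0.5177884  0.15331603 0.08097791] [ 9.88464252e-01 -1.51452481e-01  7.34355819e-04 -1.73888670e-04] q6 1.9748259399117383 [-0.2339661   0.03007582 -1.47182051] [-0.05960628  0.24380136  0.03631   ] 0.10779108006483683
```

View pics/l_b.png

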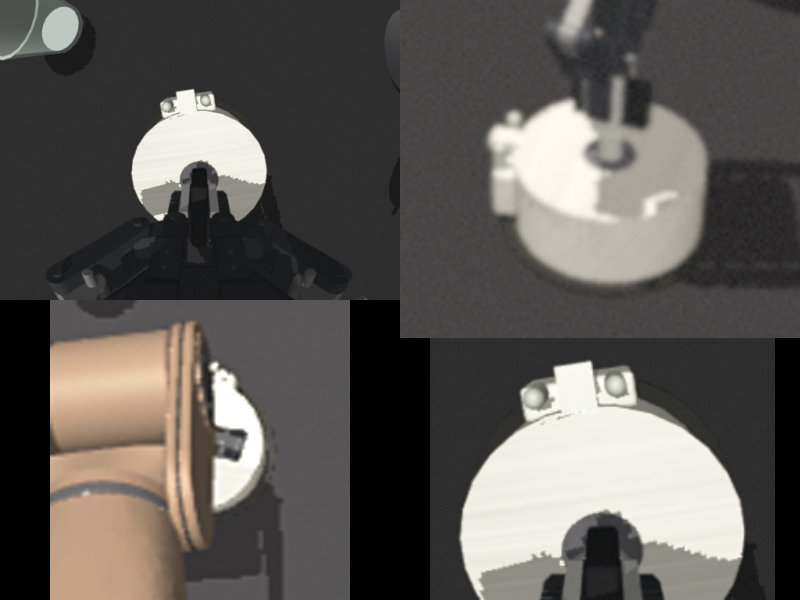

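The force has dropped from -4.5 to -1.5 N, so the rim is taking the cover's weight. I'll lower 3 mm more, which lets the screw slide down in the cover, and check the force.

Emit:
arm_command:
  steps:
    - [[0,0,0],[0,0,0.001],-1]
    - [[0,0,0],[0,0,0.002],-1]
    - [[0,0,0],[0,0,0.003],-1]
    - [[0,0,0],[0,0,0.003],-1]

```text
time: 11.32
eef_pos: [0.5178, 0.1533, 0.078]
tcp_rot: [0.988, -0.151, 0.001, -0.0]
contact_force: [-0.5, 0.0, -2.5]
opening: 0.101
```

```bash
python3 look.py c; python3 - <<'E'
from mc import *
c=load("w_c.npz")
for zt in (.050,.052,.054): print(zt,cover_in_tool(c,zt,180))
E
```

```text
11.325 [0.51783627 0.15331687 0.07797659] [ 9.88458172e-01 -1.51491355e-01  8.72916288e-04 -2.22623383e-04] q6 1.974867536910081 [-0.50862245  0.00867675 -2.45087537] [-0.05720158  0.23052136 -0.00609435] 0.10132373380464417
0.05 (array([0.51601262, 0.15445874]), np.float64(0.05754761007141596), np.int64(173), np.float64(0.00015930845202172215), array([-0.00212831, -0.00052359,  0.02797348]), np.float64(-12.321844824290457), 901, np.float64(-17.426765959234032))
0.052 (array([0.5169575 , 0.15416429]), np.float64(0.05689430290397706), np.int64(173), np.float64(0.00015287045585862254), array([-0.00113529, -0.00052704,  0.02597512]), np.float64(-12.202243078897833), 832, np.float64(-17.426765959234032))
0.054 (array([0.51791159, 0.1538491 ]), np.float64(0.05621574894054524), np.int64(173), np.float64(0.00015542577782447963), array([-0.00012729, -0.00051346,  0.02397678]), np.float64(-12.06862817780402), 771, np.float64(-17.426765959234032))
```

View pics/l_c.png

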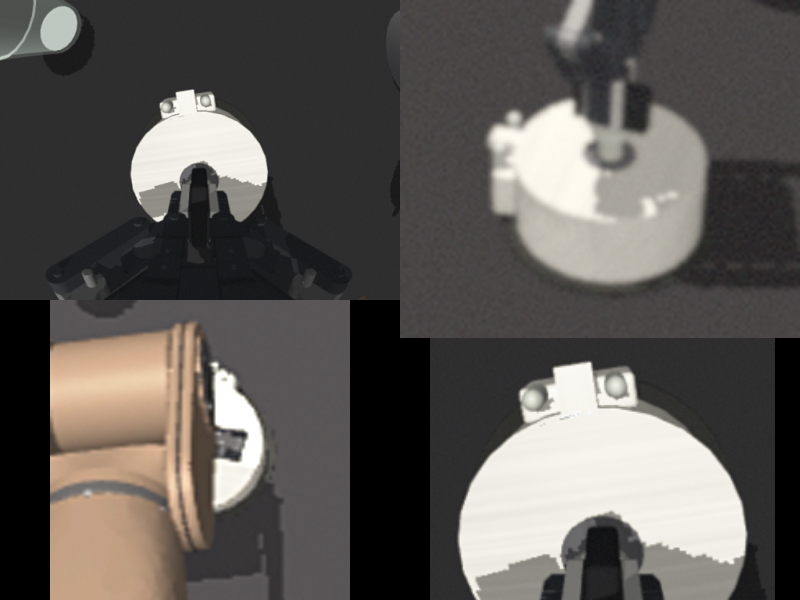

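The wrist now carries only -2.45 N, which is the screw's weight. The disc fits r = 56.9 mm at z = 0.052, so the cover is home with its ear between the pins. The screw is at about 1.72 rad. I'll loosen to a few mm, shift onto the screw axis and go down 8 mm.

Emit:
arm_command:
  steps:
    - [[0,0,0],[0,0,0],-0.71]
    - [[0,0,0],[0,0,0],-0.71]
    - [[0,0,0],[0,0,0],-0.71]
    - [[0,0,0],[-0.001,0,0.002],-0.71]
    - [[0,0,0],[-0.001,0,0.005],-0.71]
    - [[0,0,0],[-0.001,0,0.008],-0.71]
    - [[0,0,0],[-0.001,0,0.008],-0.71]

```text
time: 12.35
eef_pos: [0.519, 0.1542, 0.0736]
tcp_rot: [0.988, -0.151, 0.003, -0.001]
contact_force: [-2.8, 0.8, 14.3]
opening: 0.145
```

```bash
python3 look.py d; python3 - <<'E'
from mc import *
c=load("w_d.npz")
print(cover_in_tool(c,.052,180))
c=load("w_d.npz")
cv2.imwrite("pics/wd.png",cv2.resize(c["frame"][80:340,140:380,::-1],None,fx=2.3,fy=2.3,interpolation=cv2.INTER_CUBIC))
E
```

```text
12.35 [0.51903456 0.15419317 0.07360898] [ 9.88457153e-01 -1.51474802e-01  2.64356499e-03 -9.23848844e-04] q6 1.9756869053946564 [-2.76970659  0.82305989 14.34573777] [ 0.06761181  0.68034178 -0.00725973] 0.14470292206509044
(array([0.51684858, 0.15455692]), np.float64(0.05755397376319883), np.int64(173), np.float64(0.00022012328122948365), array([-0.00230145,  0.0003643 ,  0.02159697]), np.float64(-12.312809090138574), 924, np.float64(-17.425247494069875))
```

View pics/wd.png

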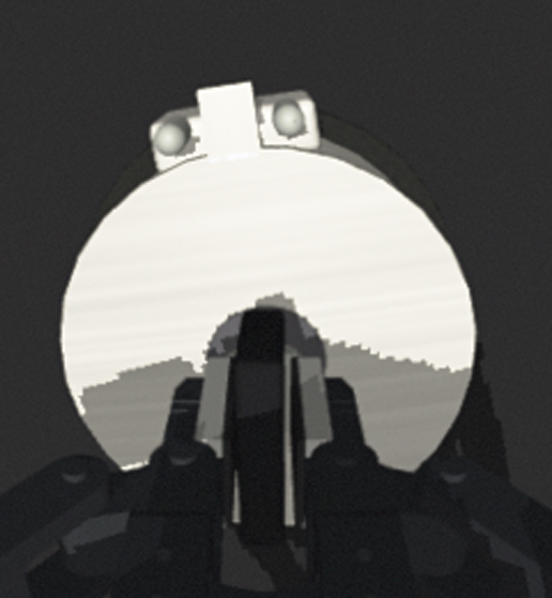

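The tool feels +14 N upward, so something in the gripper bears on the wing top when I go that deep. I'll back up 5.5 mm and re-centre on the screw axis.

Emit:
arm_command:
  steps:
    - [[0,0,0],[0,0,-0.004],-0.71]
    - [[0,0,0],[-0.001,0.0005,-0.0055],-0.71]
    - [[0,0,0],[-0.002,0.001,-0.0055],-0.71]
    - [[0,0,0],[-0.002,0.001,-0.0055],-0.71]

```text
time: 13.0
eef_pos: [0.5162, 0.1538, 0.0785]
tcp_rot: [0.988, -0.151, 0.002, -0.001]
contact_force: [0.3, 1.1, -0.1]
opening: 0.146
```

```bash
python3 look.py e; python3 - <<'E'
from mc import *
c=load("w_e.npz"); s=load("s_e.npz")
for z in (.051,.052,.053):print(cover_in_tool(c,z,180))
a=cv2.resize(c["frame"][80:340,140:380,::-1],(400,433),interpolation=cv2.INTER_CUBIC)
b=cv2.resize(s["frame"][210:310,220:312,::-1],(400,433),interpolation=cv2.INTER_CUBIC)
cv2.imwrite("pics/we.png",np.hstack([a,b]))
E
```

```text
13.0 [0.5161888  0.15377411 0.07845491] [ 9.88455386e-01 -1.51495478e-01  2.10389271e-03 -8.02630086e-04] q6 1.9754461223169664 [ 0.27825744  1.0744596  -0.14915544] [ 0.02777609  0.01642081 -0.05704856] 0.14632299641712684
(array([0.5162048 , 0.15456642]), np.float64(0.05718911548439187), np.int64(176), np.float64(0.00015648967412916896), array([-0.00032954, -0.00069967,  0.02745546]), np.float64(-12.60299342530216), 875, np.float64(-17.427497353225718))
(array([0.51666097, 0.1544215 ]), np.float64(0.0568592082265688), np.int64(176), np.float64(0.00014692611841132423), array([ 0.000153  , -0.00070024,  0.02645734]), np.float64(-12.557277883504764), 840, np.float64(-17.427497353225718))
(array([0.51713199, 0.15427955]), np.float64(0.056532380482652606), np.int64(175), np.float64(0.00016100310459402577), array([ 0.00064883, -0.0007081 ,  0.02545929]), np.float64(-12.476083990564458), 805, np.float64(-17.427497353225718))
```

View pics/we.png

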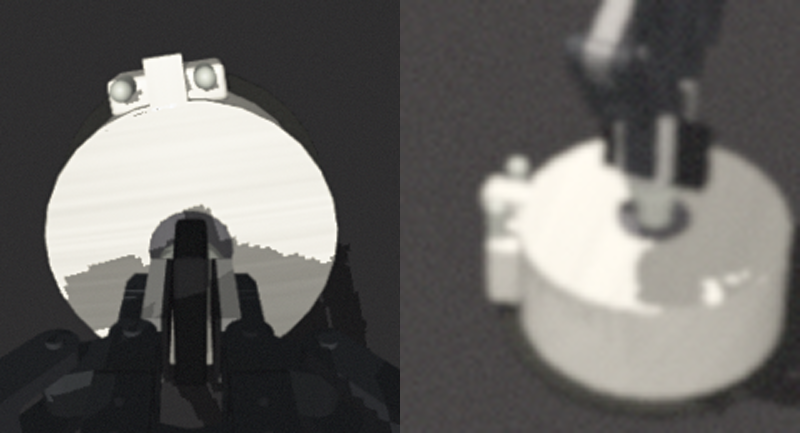

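The wing is free between the pads and the force is about 0. Now the backward (anticlockwise) turn, with the hand 1.5 mm higher to leave room for the climb.

Emit:
arm_command:
  steps:
    - [[0,0,-0.14],[0,0,-0.0015],-0.71]
    - [[0,0,-0.31],[0,0,-0.0015],-0.71]
    - [[0,0,-0.48],[0,0,-0.0015],-0.71]
    - [[0,0,-0.65],[0,0,-0.0015],-0.71]
    - [[0,0,-0.82],[0,0,-0.0015],-0.71]
    - [[0,0,-0.99],[0,0,-0.0015],-0.71]
    - [[0,0,-1.16],[0,0,-0.0015],-0.71]
    - [[0,0,-1.33],[0,0,-0.0015],-0.71]
    - [[0,0,-1.5],[0,0,-0.0015],-0.71]
    - [[0,0,-1.5],[0,0,-0.0015],-0.71]

```text
time: 14.4
eef_pos: [0.5163, 0.1538, 0.0801]
tcp_rot: [0.827, 0.562, 0.002, 0.001]
contact_force: [-0.8, -0.3, 0.8]
opening: 0.145
```

```bash
python3 look.py f; python3 - <<'E'
from mc import *
c=load("w_f.npz"); s=load("s_f.npz")
a=cv2.resize(c["frame"][80:340,140:380,::-1],(400,433),interpolation=cv2.INTER_CUBIC)
b=cv2.resize(s["frame"][210:310,220:312,::-1],(400,433),interpolation=cv2.INTER_CUBIC)
cv2.imwrite("pics/wf.png",np.hstack([a,b]))
E
```

```text
14.4 [0.51625546 0.15378705 0.08012388] [8.27074071e-01 5.62088734e-01 2.03328870e-03 7.75432684e-04] q6 0.47739263320280173 [-0.75696141 -0.29135947  0.83198462] [-0.02528384  0.14905695  0.02262001] 0.14528613836523632
```

View pics/wf.png

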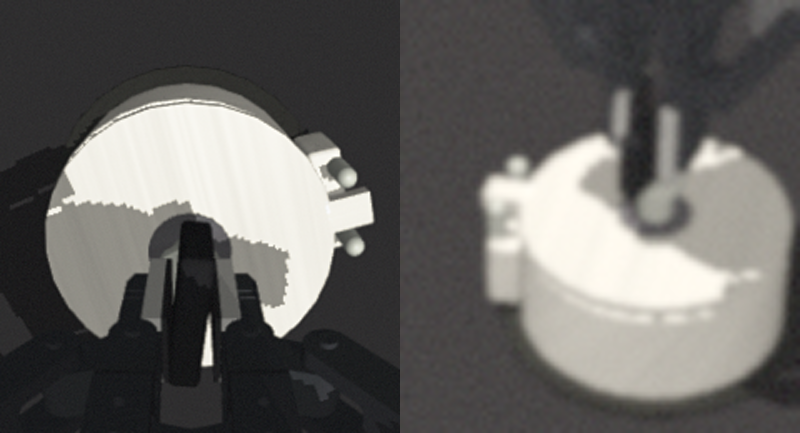

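The wing is following with about 6° of lag, and the ear is still between the pins. Before continuing I'll check the cover centre and height.

```bash
python3 - <<'E'
from mc import *
for t in "cef":
    c=load(f"w_{t}.npz"); print(t,cover_in_tool(c,.052,180)[:5])
    s=load(f"s_{t}.npz"); cv2.imwrite(f"pics/sx_{t}.png",cv2.resize(s["frame"][230:310,230:320,::-1],None,fx=6,fy=6,interpolation=cv2.INTER_CUBIC))
E
python3 -c "
import cv2,numpy as np
a=[cv2.imread(f'pics/sx_{t}.png') for t in 'cf']; cv2.imwrite('pics/sxx.png',cv2.resize(np.hstack(a),(800,356)))"
```

```text
c (array([0.5169575 , 0.15416429]), np.float64(0.05689430290397706), np.int64(173), np.float64(0.00015287045585862254), array([-0.00113529, -0.00052704,  0.02597512]))
e (array([0.51666097, 0.1544215 ]), np.float64(0.0568592082265688), np.int64(176), np.float64(0.00014692611841132423), array([ 0.000153  , -0.00070024,  0.02645734]))
f (array([0.51727058, 0.15334673]), np.float64(0.05700752326096888), np.int64(118), np.float64(0.0003254893828842456), array([-0.0001058 ,  0.00100555,  0.02812747]))mc.py:20: RuntimeWarning: Mean of empty slice.
  v=E.mean(0); return cc,r,k.sum(),res[k].std(),t,np.degrees(np.arctan2(v[1],v[0])),len(E),np.degrees(ca)
  ret = um.true_divide(
```

View pics/sxx.png

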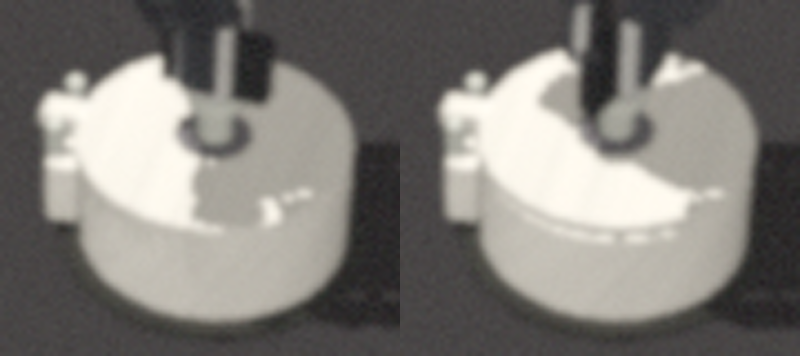

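The cover has stayed in place, within 1 mm. I'll continue backward past the expected drop.

Emit:
arm_command:
  steps:
    - [[0,0,-0.12],[0,0,0],-0.71]
    - [[0,0,-0.24],[0,0,0],-0.71]
    - [[0,0,-0.36],[0,0,0],-0.71]
    - [[0,0,-0.48],[0,0,0],-0.71]
    - [[0,0,-0.6],[0,0,0],-0.71]
    - [[0,0,-0.68],[0,0,0],-0.71]
    - [[0,0,-0.68],[0,0,0],-0.71]

```text
time: 15.42
eef_pos: [0.5159, 0.1539, 0.0798]
tcp_rot: [0.593, 0.805, 0.002, 0.001]
contact_force: [-2.1, 0.1, 0.7]
opening: 0.145
```

```bash
cat > two.sh <<'E'
python3 look.py $1; python3 - $1 <<'P'
import sys
from mc import *
t=sys.argv[1]
c=load(f"w_{t}.npz"); s=load(f"s_{t}.npz")
a=cv2.resize(c["frame"][80:340,140:380,::-1],(400,433),interpolation=cv2.INTER_CUBIC)
b=cv2.resize(s["frame"][210:310,220:312,::-1],(400,433),interpolation=cv2.INTER_CUBIC)
cv2.imwrite(f"pics/w{t}.png",np.hstack([a,b]))
P
E
bash two.sh g
```

```text
15.425 [0.51593817 0.15393301 0.07978245] [0.593216   0.80504116 0.0015359  0.00106887] q6 -0.2002650530128331 [-2.0861558   0.11211332  0.71624691] [ 0.03161966  0.29127942 -0.06421762] 0.14463627190544265
```

View pics/wg.png

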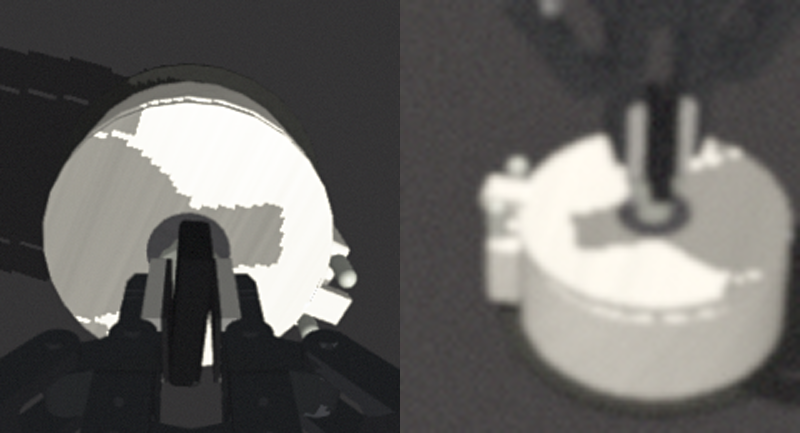

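The wing end still sits at row 222, as it did before the turn, so there has been no drop yet. Allowing for finger lag and for the ear turning in its gap, the screw is near -0.2. I'll turn a little further.

Emit:
arm_command:
  steps:
    - [[0,0,-0.07],[0,0,0],-0.71]
    - [[0,0,-0.14],[0,0,0],-0.71]
    - [[0,0,-0.2],[0,0,0],-0.71]
    - [[0,0,-0.2],[0,0,0],-0.71]

```text
time: 16.08
eef_pos: [0.5159, 0.1538, 0.0797]
tcp_rot: [0.51, 0.86, 0.001, 0.001]
contact_force: [-1.8, 0.6, 1.0]
opening: 0.145
```

```bash
bash two.sh h1
```

```text
16.075 [0.51585307 0.15382256 0.07972818] [0.51028862 0.86000161 0.00120856 0.00113537] q6 -0.3992195753514558 [-1.80671792  0.63489962  1.04484116] [-0.02213857  0.35447528 -0.0461518 ] 0.14500036978709235
```

View pics/wh1.png

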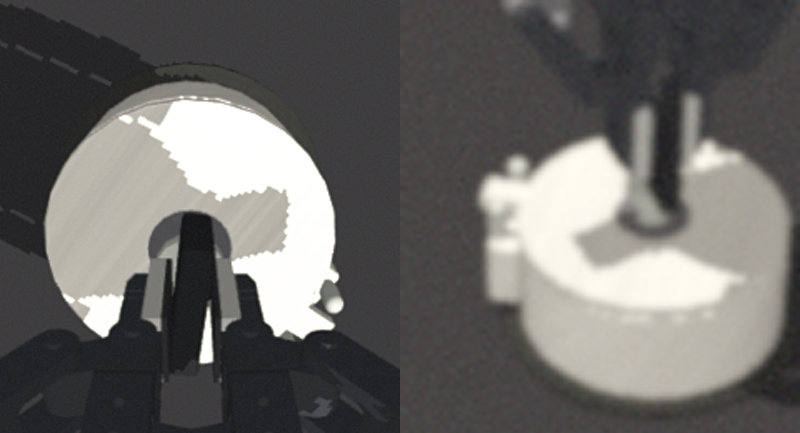

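It dropped: the wing end jumped from row 222 to 213 and the far end from 385 to 365, and in the side view the wing bottom has moved down to the cover. I'll measure the wing's height and angle.

```bash
cat > wing.py <<'E'
from mc import *
def wing(tag,show=False):
    c=load(f"w_{tag}.npz"); T=R.from_quat(c["q"]).as_matrix(); e=c["eef"]
    g=c["frame"].mean(2)
    # top end row of dark wing near image column 254
    col=g[195:240,250:262].mean(1)
    # profile of dark row extents
    out=[]
    for r in range(205,236,2):
        row=g[r,225:290]; dk=np.where(row<48)[0]
        if len(dk):
            # longest run
            sp=np.split(dk,np.where(np.diff(dk)>1)[0]+1); L=max(sp,key=len); out.append((r,225+L[0],225+L[-1]))
    gr=np.gradient(cv2.GaussianBlur(col.reshape(-1,1),(0,0),1).ravel()); i=gr.argmin()
    row=195+i
    d=rays(c,[[255.5,row]])[0]@T; p=(c["P"]-e)@T
    t=(.023-p[0])/d[0]; q=p+t*d   # tool coordinates where ray meets x=+23mm
    print(tag,"end row",row,"tool z of end",q[2].round(4),"world z",(e[2]-q[2]).round(4), "eefz",e[2].round(4))
    return c,out
if __name__=="__main__":
    for t in ("c","d","e","f","g","h1"): wing(t)
    c,o=wing("h1"); print(o)
    cv2.imwrite("pics/wz.png",cv2.resize(c["frame"][190:320,215:300,::-1],None,fx=4.6,fy=4.6,interpolation=cv2.INTER_CUBIC))
E
python3 wing.py
```

```text
c end row 208 tool z of end 0.0064 world z 0.0716 eefz 0.078
d end row 213 tool z of end -0.0005 world z 0.0741 eefz 0.0736
e end row 206 tool z of end 0.0094 world z 0.0691 eefz 0.0785
f end row 208 tool z of end 0.0053 world z 0.0748 eefz 0.0801
g end row 207 tool z of end 0.0045 world z 0.0752 eefz 0.0798
h1 end row 207 tool z of end 0.0039 world z 0.0758 eefz 0.0797
h1 end row 207 tool z of end 0.0039 world z 0.0758 eefz 0.0797
[(209, np.int64(250), np.int64(263)), (211, np.int64(249), np.int64(266)), (213, np.int64(249), np.int64(266)), (215, np.int64(249), np.int64(266)), (217, np.int64(248), np.int64(266)), (219, np.int64(248), np.int64(267)), (221, np.int64(248), np.int64(267)), (223, np.int64(248), np.int64(267)), (225, np.int64(248), np.int64(267)), (227, np.int64(248), np.int64(267)), (229, np.int64(248), np.int64(267)), (231, np.int64(247), np.int64(267)), (233, np.int64(247), np.int64(267)), (235, np.int64(247), np.int64(268))]
```

View pics/wz.png

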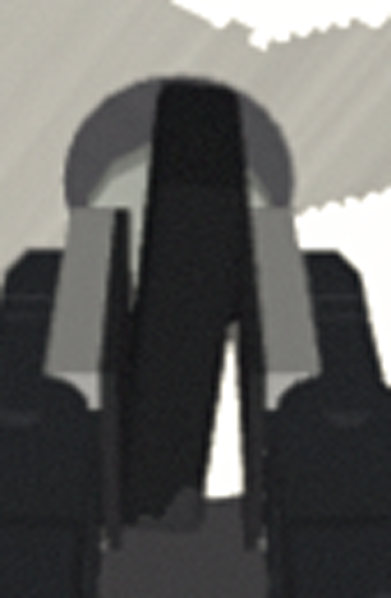

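```bash
python3 - <<'E'
from mc import *
L=[]
for t in ("f","g","h1"):
    c=load(f"w_{t}.npz"); f=c["frame"][195:315,225:290,::-1].astype(float)
    f=255*np.clip(f/90,0,1)**.6
    L.append(cv2.resize(f.astype(np.uint8),None,fx=4,fy=4.8,interpolation=cv2.INTER_CUBIC))
cv2.imwrite("pics/cmp.png",np.hstack(L))
L=[]
for t in ("f","g","h1"):
    c=load(f"s_{t}.npz"); f=c["frame"][225:275,245:300,::-1].astype(float); f=255*np.clip(f/150,0,1)**.7
    L.append(cv2.resize(f.astype(np.uint8),(264,240),interpolation=cv2.INTER_CUBIC))
cv2.imwrite("pics/cmps.png",np.hstack(L))
E
```

```text
(no output)
```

View pics/cmp.png

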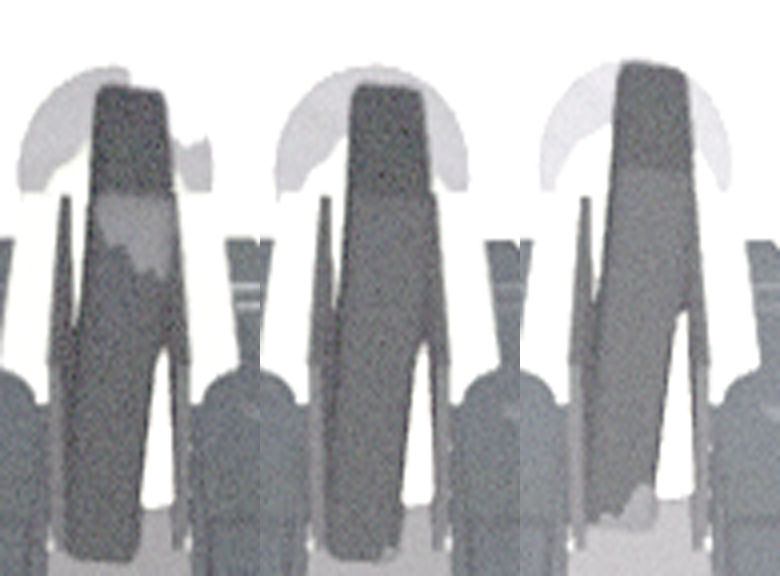

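View pics/cmps.png

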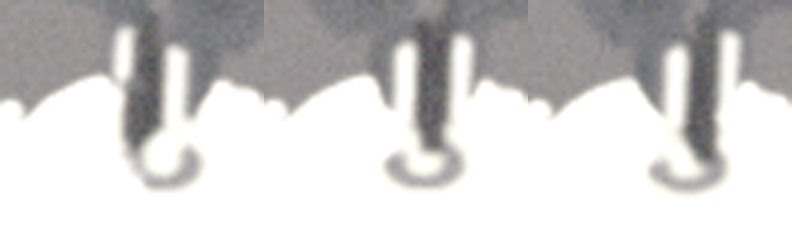

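The enhanced crops show the boundary between the wing's top face and end face at raw row 235.2 (g) and 230.4 (h1). I'll convert those to heights.

```bash
python3 - <<'E'
from mc import *
for t,row in (("f",235),("g",235.2),("h1",230.4)):
    c=load(f"w_{t}.npz"); T=R.from_quat(c["q"]).as_matrix(); e=c["eef"]
    d=rays(c,[[255,row]])[0]@T; p=(c["P"]-e)@T
    for x in (.0215,.0235):
        q=p+(x-p[0])/d[0]*d; z=e[2]-q[2]; print(t,x,"wing top z",z.round(4),"rise",(z-.1).round(4))
# wing yaw at mid: edges of wing on top plane. right edge pts in h1 crop (x/4+225,y/4.8+195)
for t,pts,z in (("g",[(425-260,200),(400-260,520)],.104),("g",[(350-260,200),(325-260,540)],.104),("h1",[(690-520,180),(657-520,490)],.099),("h1",[(612-520,180),(585-520,510)],.099)):
    c=load(f"w_{t}.npz"); T=R.from_quat(c["q"]).as_matrix(); e=c["eef"]
    P=np.array(pts,float); P=np.c_[P[:,0]/4+225,P[:,1]/4.8+195]
    W=(onz(c,P,z)-e)@T; d=W[0]-W[1]; print(t,W.round(4)[:,:2].tolist(),"angle in tool deg",np.degrees(np.arctan2(d[1],d[0])))
E
```

```text
f 0.0215 wing top z 0.1035 rise 0.0035
f 0.0235 wing top z 0.1073 rise 0.0073
g 0.0215 wing top z 0.105 rise 0.005
g 0.0235 wing top z 0.1089 rise 0.0089
h1 0.0215 wing top z 0.1007 rise 0.0007
h1 0.0235 wing top z 0.1047 rise 0.0047
g [[0.0202, 0.0068], [-0.0193, 0.0043]] angle in tool deg 3.5505146738233635
g [[0.0202, -0.0017], [-0.0223, -0.0054]] angle in tool deg 5.018944596961299
h1 [[0.0195, 0.0075], [-0.0194, 0.004]] angle in tool deg 5.202324774849417
h1 [[0.0195, -0.0016], [-0.0224, -0.0056]] angle in tool deg 5.496549920430371
```

The rise change is about -4.3 mm, so the drop is real but the fingers may be holding the last mm or two. I'll turn the hand 0.15 rad forward within the finger slack, so that the wing is free, and look again.

Emit:
arm_command:
  steps:
    - [[0,0,0.08],[0,0,0],-0.71]
    - [[0,0,0.14],[0,0,0],-0.68]
    - [[0,0,0.14],[0,0,0],-0.68]
    - [[0,0,0.14],[0,0,0],-0.68]

```text
time: 16.73
eef_pos: [0.5163, 0.1538, 0.0798]
tcp_rot: [0.569, 0.822, 0.002, 0.002]
contact_force: [0.3, -0.5, -0.1]
opening: 0.162
```

```bash
bash two.sh i; python3 - <<'E'
from mc import *
L=[]
for t in ("g","h1","i"):
    c=load(f"w_{t}.npz"); f=c["frame"][195:315,225:290,::-1].astype(float)
    f=255*np.clip(f/90,0,1)**.6
    L.append(cv2.resize(f.astype(np.uint8),None,fx=4,fy=4.8,interpolation=cv2.INTER_CUBIC))
cv2.imwrite("pics/cmp2.png",np.hstack(L))
E
```

```text
16.725 [0.51634604 0.15376774 0.07983545] [0.56882552 0.82245495 0.00168821 0.00159277] q6 -0.26019351242676325 [ 0.250771   -0.48064002 -0.10004194] [0.01126443 0.02633143 0.00887361] 0.16177547978357876
```

View pics/cmp2.png

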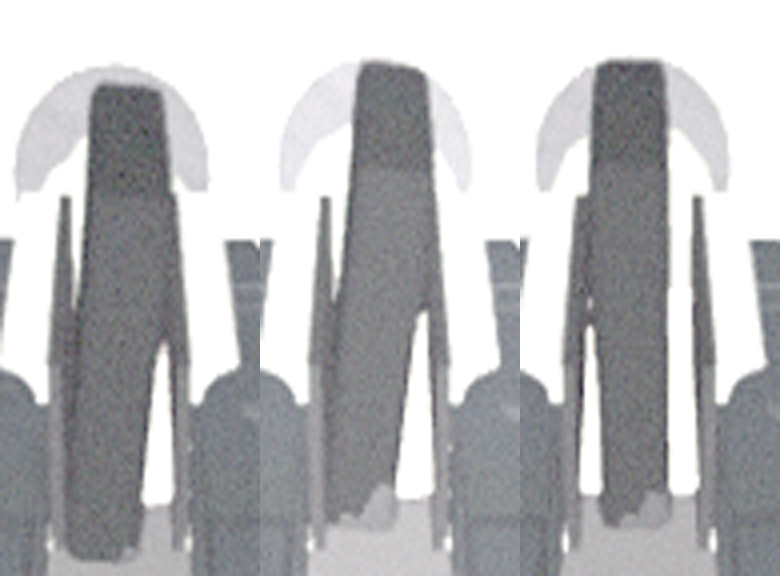

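View pics/wi.png

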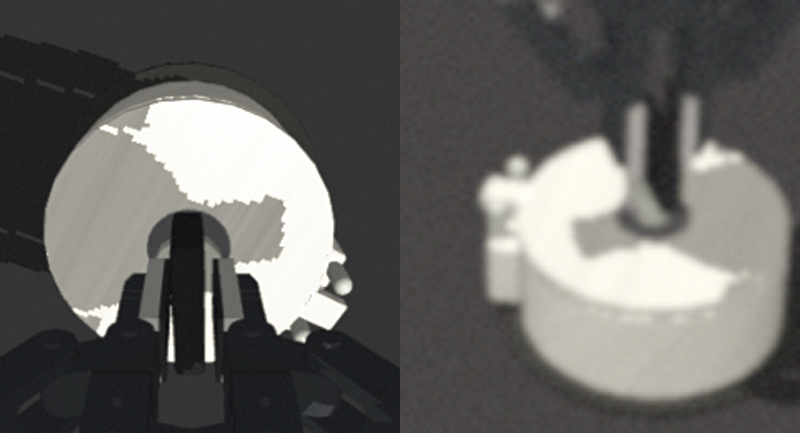

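The wing is now loose with gaps on both sides, the force is 0, and the wing stays at the lower height (row 168). So it has seated in the thread at roughly -0.45 rad. I'll check the hand's centring, then turn forward.

```bash
python3 - <<'E' 2>/dev/null
from mc import *
for t in "cegi":
    c=load(f"w_{t}.npz"); r=cover_in_tool(c,.052,180); print(t,r[0].round(5),r[1].round(5),r[2],r[4].round(5),"eef",c["eef"].round(5))
c=load("w_i.npz"); T=R.from_quat(c["q"]).as_matrix(); e=c["eef"]
# wing edges in crop i: left edge (592-520,180)->(605-520,500) ; right (667-520,180)->(668-520,500)
P=np.array([(72,180),(85,500),(147,180),(148,500)],float); P=np.c_[P[:,0]/4+225,P[:,1]/4.8+195]
W=(onz(c,P,.100)-e)@T; print(W[:,:2].round(4).tolist()); 
for a,b in ((0,1),(2,3)): d=W[a]-W[b]; print(np.degrees(np.arctan2(d[1],d[0])))
# ear direction in world in i: pick bright px
cv2.imwrite("pics/ix.png",cv2.resize(c["frame"][200:310,290:370,::-1],None,fx=5,fy=5,interpolation=cv2.INTER_CUBIC))
E
```

```text
c [0.51696 0.15416] 0.05689 173 [-0.00114 -0.00053  0.02598] eef [0.51784 0.15332 0.07798]
e [0.51666 0.15442] 0.05686 176 [ 0.00015 -0.0007   0.02646] eef [0.51619 0.15377 0.07845]
g [0.51642 0.15339] 0.05673 155 [-0.00067  0.00019  0.02778] eef [0.51594 0.15393 0.07978]
i [0.51735 0.15273] 0.05694 171 [-0.00131  0.00044  0.02784] eef [0.51635 0.15377 0.07984]
[[0.0202, -0.0039], [-0.0199, -0.0029], [0.0202, 0.0048], [-0.02, 0.0055]]
-1.417479099953266
-0.881830011542101
```

View pics/ix.png

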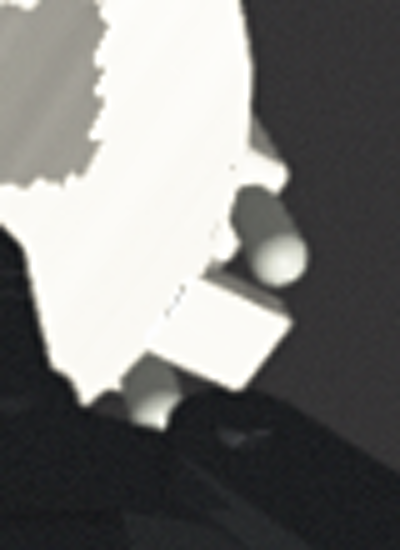

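The ear is still between the pins. The wing sits about 1 mm toward -y of where it sat when gripped, so I'll shift the hand, lower it 5 mm and begin the forward turn with loose fingers.

Emit:
arm_command:
  steps:
    - [[0,0,0],[0.0007,-0.0009,0.002],-0.7]
    - [[0,0,0.1],[0.0007,-0.0009,0.004],-0.7]
    - [[0,0,0.27],[0.0007,-0.0009,0.004],-0.7]
    - [[0,0,0.44],[0.0007,-0.0009,0.004],-0.7]
    - [[0,0,0.61],[0.0007,-0.0009,0.004],-0.7]
    - [[0,0,0.78],[0.0007,-0.0009,0.004],-0.7]
    - [[0,0,0.95],[0.0007,-0.0009,0.004],-0.7]
    - [[0,0,1.12],[0.0007,-0.0009,0.005],-0.7]
    - [[0,0,1.29],[0.0007,-0.0009,0.005],-0.7]
    - [[0,0,1.46],[0.0007,-0.0009,0.005],-0.7]
    - [[0,0,1.5],[0.0007,-0.0009,0.005],-0.7]

```text
time: 18.25
eef_pos: [0.5157, 0.1541, 0.0749]
tcp_rot: [0.977, 0.213, 0.003, 0.0]
contact_force: [1.7, -1.1, 0.2]
opening: 0.153
```

```bash
bash two.sh j
```

```text
18.25 [0.51573619 0.15406039 0.07494441] [9.77025250e-01 2.13101978e-01 3.02181885e-03 2.76817291e-04] q6 1.2428463137503312 [ 1.70889284 -1.10245698  0.17182676] [-0.04006543 -0.23337804  0.09013373] 0.15326447103612312
```

View pics/wj.png

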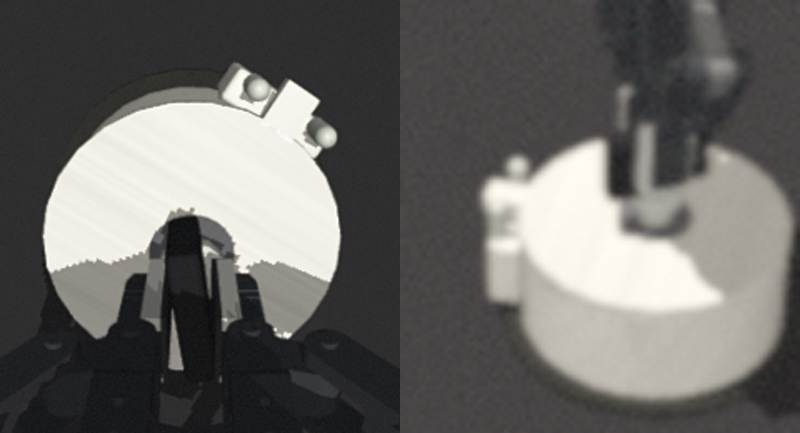

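The screw is turning forward with the usual lag, and the cover is quiet. I'll continue to near the joint's limit, stopping at q6 of about 2.68.

Emit:
arm_command:
  steps:
    - [[0,0,0.14],[0,0,0],-0.7]
    - [[0,0,0.31],[0,0,0],-0.7]
    - [[0,0,0.48],[0,0,0],-0.7]
    - [[0,0,0.65],[0,0,0],-0.7]
    - [[0,0,0.82],[0,0,0.001],-0.7]
    - [[0,0,0.99],[0,0,0.001],-0.7]
    - [[0,0,1.16],[0,0,0.001],-0.7]
    - [[0,0,1.33],[0,0,0.001],-0.7]
    - [[0,0,1.44],[0,0,0.001],-0.7]
    - [[0,0,1.44],[0,0,0.001],-0.7]

```text
time: 19.65
eef_pos: [0.5153, 0.1541, 0.0737]
tcp_rot: [0.876, -0.482, 0.002, -0.002]
contact_force: [-0.4, -0.5, 0.6]
opening: 0.147
```

```bash
bash two.sh k
```

```text
19.65 [0.51530688 0.15409576 0.07374977] [ 0.876097   -0.48212885  0.00185036 -0.00154457] q6 2.678296045492348 [-0.35312113 -0.45485604  0.59402547] [-0.04986339 -0.05409828 -0.04209386] 0.14682487710283587
```

View pics/wk.png

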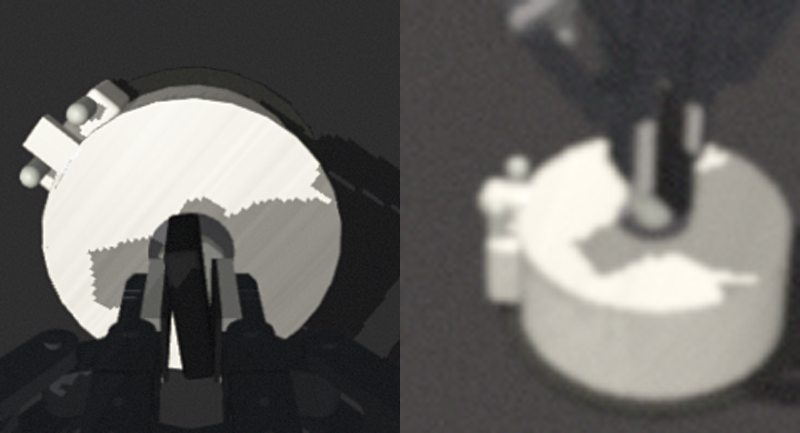

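The wing is tracking, with screw_turn now at about 2.35 rad. Now to regrasp: open wide, turn the hand back half a turn around the free wing, and close loosely.

Emit:
arm_command:
  steps:
    - [[0,0,0],[0,0,0],0.6]
    - [[0,0,0],[0,0,0],0.6]
    - [[0,0,0],[0,0,0],0.6]
    - [[0,0,0],[0,0,0],0.6]
    - [[0,0,-0.17],[0,0,0],0.6]
    - [[0,0,-0.34],[0,0,0],0.6]
    - [[0,0,-0.51],[0,0,0],0.6]
    - [[0,0,-0.68],[0,0,0],0.6]
    - [[0,0,-0.85],[0,0,0],0.6]
    - [[0,0,-1.02],[0,0,0],0.6]
    - [[0,0,-1.19],[0,0,0],0.6]
    - [[0,0,-1.36],[0,0,0],0.6]

```text
time: 21.3
eef_pos: [0.5153, 0.1541, 0.0738]
tcp_rot: [0.984, 0.179, 0.002, -0.0]
contact_force: [0.4, -0.3, 0.6]
opening: 0.8
```

```bash
bash two.sh l
```

```text
21.3 [0.51529562 0.15411407 0.07380799] [ 9.83887695e-01  1.78771430e-01  2.40409155e-03 -7.64193795e-06] q6 1.312744156030834 [ 0.42067923 -0.27495371  0.61068043] [-0.04135175  0.01896752  0.07127448] 0.8003434004395786
```

View pics/wl.png

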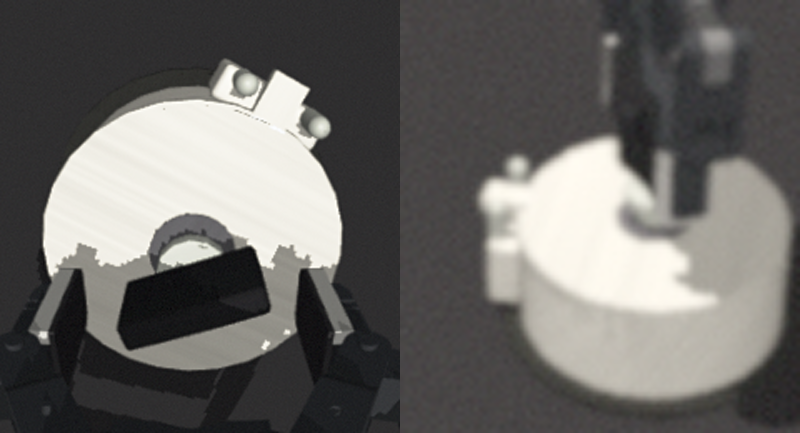

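The wing is in full view, its lower edge running (130,348) to (270,310), and the fingers clear it. I'll measure the screw angle against the ear.

```bash
python3 - <<'E'
from mc import *
c=load("w_l.npz"); T=R.from_quat(c["q"]).as_matrix(); e=c["eef"]
k=240/400
def raw(p): p=np.array(p,float); return np.c_[p[:,0]*240/400+140,p[:,1]*260/433+80]
for z in (.095,.100):
    W=onz(c,raw([(135,347),(268,311)]),z); d=W[1]-W[0]; print("wing world deg",np.degrees(np.arctan2(d[1],d[0])),"len",np.linalg.norm(d))
W=onz(c,raw([(258,112),(278,72),(308,85),(290,130)]),.052); 
for a,b in ((0,1),(3,2)):
    d=W[b]-W[a]; print("ear edge deg",np.degrees(np.arctan2(d[1],d[0])),np.linalg.norm(d))
d=W[2]-W[1]; print("ear tip edge deg+90",np.degrees(np.arctan2(d[1],d[0]))+90,np.linalg.norm(d))
tip=(W[1]+W[2])/2; cc=np.array([.5165,.1540]); v=tip[:2]-cc; print("tip from ctr",np.degrees(np.arctan2(v[1],v[0])),np.linalg.norm(v))
f=255*np.clip(c["frame"][200:310,190:330,::-1]/110.,0,1)**.6
cv2.imwrite("pics/lz.png",cv2.resize(f.astype(np.uint8),None,fx=5,fy=5,interpolation=cv2.INTER_CUBIC))
E
```

```text
wing world deg -51.01702176843963 len 0.042125845961302325
wing world deg -51.01702176843946 len 0.04040696931609439
ear edge deg -4.298638022666009 0.015308832316535086
ear edge deg 1.1559933014843977 0.016850226219034013
ear tip edge deg+90 -0.8166040516198478 0.01139764140005389
tip from ctr -7.469612627727238 0.07322444927686482
```

View pics/lz.png

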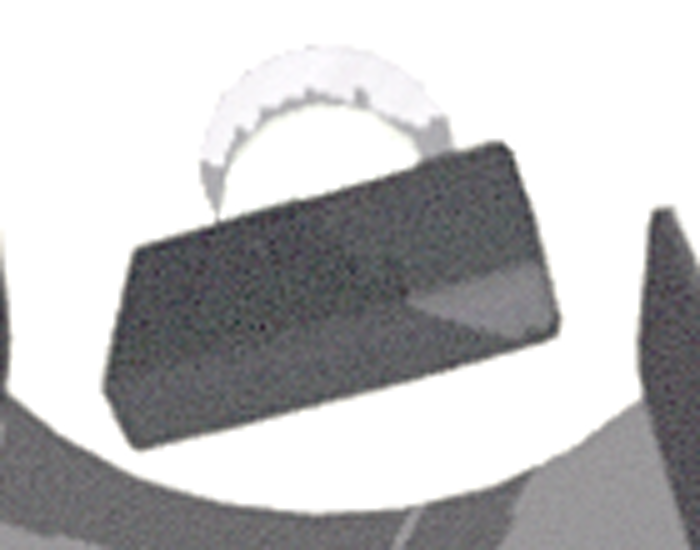

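The screw reads 135° (2.36 rad), which agrees with the dead reckoning of 2.35. I'll finish the half-turn back and close loosely.

Emit:
arm_command:
  steps:
    - [[0,0,-0.17],[0,0,0],0.6]
    - [[0,0,-0.34],[0,0,0],0.6]
    - [[0,0,-0.51],[0,0,0],0.6]
    - [[0,0,-0.68],[0,0,0],0.6]
    - [[0,0,-0.85],[0,0,0],0.6]
    - [[0,0,-1.02],[0,0,0],0.6]
    - [[0,0,-1.19],[0,0,0],0.6]
    - [[0,0,-1.36],[0,0,0],0.6]
    - [[0,0,-1.53],[0,0,0],0.6]
    - [[0,0,-1.7],[0,0,0],0.3]
    - [[0,0,-1.87],[0,0,0],0.0]
    - [[0,0,-1.88],[0,0,0],-0.3]

```text
time: 22.95
eef_pos: [0.5153, 0.1541, 0.0738]
tcp_rot: [0.441, 0.897, 0.001, 0.002]
contact_force: [-0.2, -0.2, 0.1]
opening: 0.352
```

Emit:
arm_command:
  steps:
    - [[0,0,0],[0,0,0],-0.7]
    - [[0,0,0],[0,0,0],-0.7]
    - [[0,0,0],[0,0,0],-0.7]
    - [[0,0,0],[0,0,0],-0.7]

```text
time: 23.45
eef_pos: [0.5153, 0.1541, 0.0738]
tcp_rot: [0.441, 0.897, 0.001, 0.002]
contact_force: [0.1, 0.9, -0.8]
opening: 0.151
```

```bash
bash two.sh m
```

```text
23.45 [0.51530931 0.15412538 0.07381249] [0.44149017 0.89726284 0.00144555 0.00193253] q6 -0.5548466959250687 [ 0.05259064  0.86360542 -0.78276604] [-0.04062748 -0.01817458 -0.03374348] 0.1511505665129865
```

View pics/wm.png

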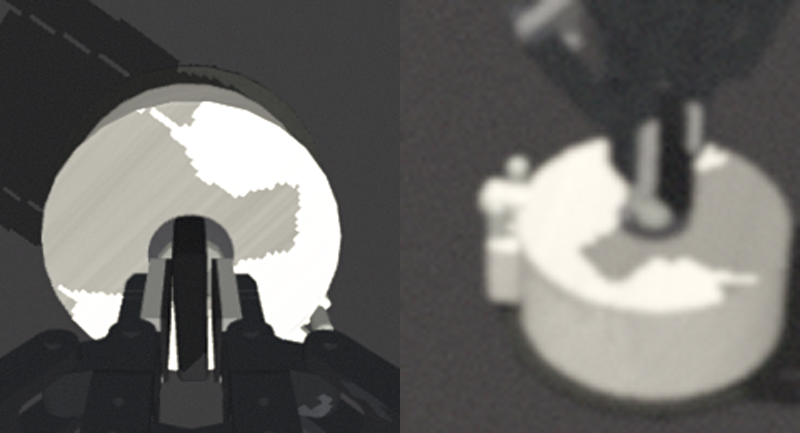

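The wing is loosely straddled, centred and aligned, and the force is about 0. Next, drive forward 2.9 rad.

Emit:
arm_command:
  steps:
    - [[0,0,0.14],[0,0,0],-0.7]
    - [[0,0,0.31],[0,0,0],-0.7]
    - [[0,0,0.48],[0,0,0.001],-0.7]
    - [[0,0,0.65],[0,0,0.001],-0.7]
    - [[0,0,0.82],[0,0,0.001],-0.7]
    - [[0,0,0.99],[0,0,0.001],-0.7]
    - [[0,0,1.16],[0,0,0.001],-0.7]
    - [[0,0,1.33],[0,0,0.002],-0.7]
    - [[0,0,1.5],[0,0,0.002],-0.7]
    - [[0,0,1.5],[0,0,0.002],-0.7]

```text
time: 24.85
eef_pos: [0.5156, 0.1539, 0.072]
tcp_rot: [0.934, 0.357, 0.003, 0.001]
contact_force: [1.6, -0.8, 0.7]
opening: 0.147
```

Emit:
arm_command:
  steps:
    - [[0,0,0.14],[0,0,0],-0.7]
    - [[0,0,0.31],[0,0,0],-0.7]
    - [[0,0,0.48],[0,0,0.001],-0.7]
    - [[0,0,0.65],[0,0,0.001],-0.7]
    - [[0,0,0.82],[0,0,0.001],-0.7]
    - [[0,0,0.99],[0,0,0.001],-0.7]
    - [[0,0,1.16],[0,0,0.001],-0.7]
    - [[0,0,1.33],[0,0,0.001],-0.7]
    - [[0,0,1.4],[0,0,0.001],-0.7]
    - [[0,0,1.4],[0,0,0.001],-0.7]

```text
time: 26.1
eef_pos: [0.5149, 0.1538, 0.0705]
tcp_rot: [0.945, -0.328, 0.002, -0.001]
contact_force: [0.1, -0.8, -0.5]
opening: 0.15
```

```bash
bash two.sh n
```

```text
26.1 [0.51494576 0.1538216  0.07051341] [ 9.44799359e-01 -3.27644229e-01  1.69611028e-03 -7.44546570e-04] q6 2.339923143746954 [ 0.08542287 -0.80905888 -0.51113985] [-0.15436348  0.10021994 -0.0022403 ] 0.14980130114811546
```

View pics/wn.png

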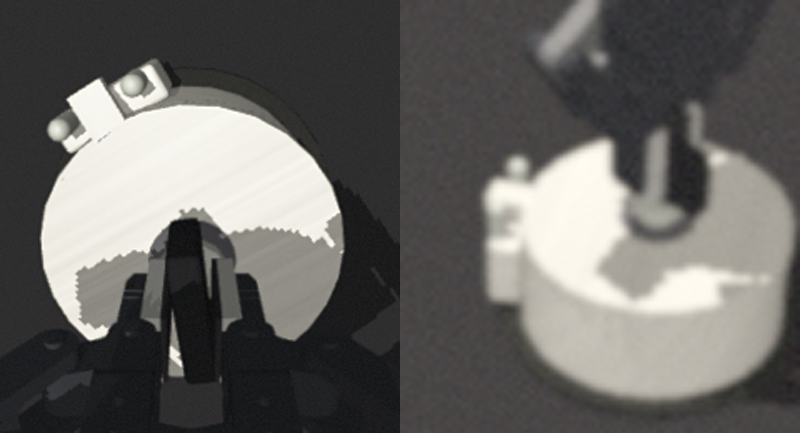

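The screw is at about 5.1 rad with the cover undisturbed. Second regrasp: open, half-turn back.

Emit:
arm_command:
  steps:
    - [[0,0,0],[0,0,0],0.6]
    - [[0,0,0],[0,0,0],0.6]
    - [[0,0,0],[0,0,0],0.6]
    - [[0,0,0],[0,0,0],0.6]
    - [[0,0,-0.17],[0,0,0],0.6]
    - [[0,0,-0.34],[0,0,0],0.6]
    - [[0,0,-0.51],[0,0,0],0.6]
    - [[0,0,-0.68],[0,0,0],0.6]
    - [[0,0,-0.85],[0,0,0],0.6]
    - [[0,0,-1.02],[0,0,0],0.6]
    - [[0,0,-1.19],[0,0,0],0.6]
    - [[0,0,-1.36],[0,0,0],0.6]

```text
time: 27.75
eef_pos: [0.5151, 0.1539, 0.0707]
tcp_rot: [0.94, 0.341, 0.002, 0.001]
contact_force: [-0.4, -0.4, -0.0]
opening: 0.798
```

```bash
bash two.sh o
```

```text
27.75 [0.51512227 0.1538894  0.07067029] [9.39885011e-01 3.41484728e-01 2.01976258e-03 5.16495268e-04] q6 0.9753236865040241 [-0.42004005 -0.35418201 -0.0412884 ] [-0.00930013  0.00754746  0.04803453] 0.7983038305597063
```

View pics/wo.png

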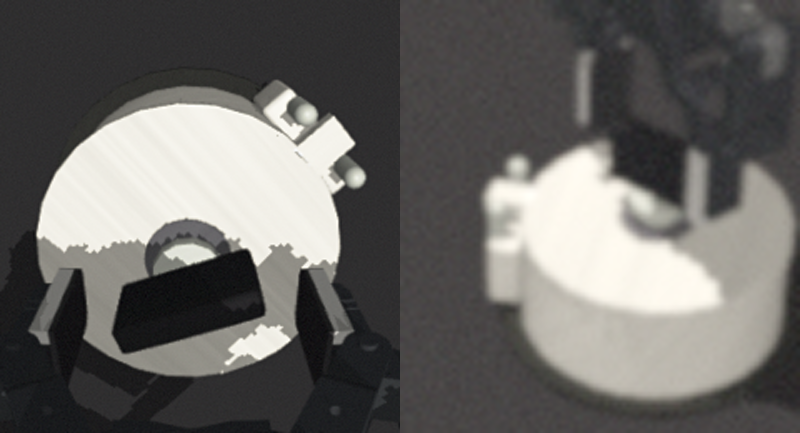

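The wing has the same slope relative to the hand as at the last check, so it is at -31.5° in the world, or 5.14 rad. I'll complete the half-turn, straddle loosely, then drive 1.06 rad to reach about 6.2.

Emit:
arm_command:
  steps:
    - [[0,0,-0.17],[0,0,0],0.6]
    - [[0,0,-0.34],[0,0,0],0.6]
    - [[0,0,-0.51],[0,0,0],0.6]
    - [[0,0,-0.68],[0,0,0],0.6]
    - [[0,0,-0.85],[0,0,0],0.6]
    - [[0,0,-1.02],[0,0,0],0.6]
    - [[0,0,-1.19],[0,0,0],0.6]
    - [[0,0,-1.36],[0,0,0],0.6]
    - [[0,0,-1.53],[0,0,0],0.6]
    - [[0,0,-1.7],[0,0,0],0.3]
    - [[0,0,-1.87],[0,0,0.001],0.0]
    - [[0,0,-1.9],[0,0,0.002],-0.3]

```text
time: 29.4
eef_pos: [0.5151, 0.1539, 0.0686]
tcp_rot: [0.274, 0.962, 0.001, 0.002]
contact_force: [-0.2, -0.3, 0.5]
opening: 0.355
```

Emit:
arm_command:
  steps:
    - [[0,0,0],[0,0,0],-0.7]
    - [[0,0,0],[0,0,0],-0.7]
    - [[0,0,0],[0,0,0],-0.7]
    - [[0,0,0],[0,0,0],-0.7]

```text
time: 29.9
eef_pos: [0.5151, 0.1539, 0.0687]
tcp_rot: [0.274, 0.962, 0.001, 0.002]
contact_force: [0.1, 0.1, -0.4]
opening: 0.147
```

```bash
bash two.sh p
```

```text
29.9 [0.51514045 0.15389177 0.06866902] [2.74375688e-01 9.61620231e-01 7.80197174e-04 1.97586761e-03] q6 -0.9133915415010802 [ 0.06633602  0.09263377 -0.35889526] [ 0.01578649 -0.0049932   0.01029901] 0.1469672268779952
```

View pics/wp.png

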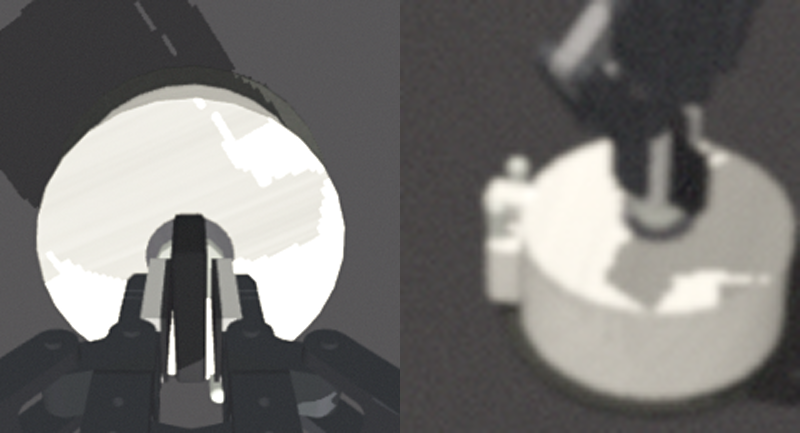

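Straddled and aligned at about 5.14 rad. I'll drive 1.06 rad forward.

Emit:
arm_command:
  steps:
    - [[0,0,0.12],[0,0,0],-0.7]
    - [[0,0,0.27],[0,0,0],-0.7]
    - [[0,0,0.43],[0,0,0],-0.7]
    - [[0,0,0.59],[0,0,0],-0.7]
    - [[0,0,0.75],[0,0,0],-0.7]
    - [[0,0,0.9],[0,0,0],-0.7]
    - [[0,0,1.02],[0,0,0],-0.7]
    - [[0,0,1.06],[0,0,0],-0.7]
    - [[0,0,1.06],[0,0,0],-0.7]

```text
time: 31.18
eef_pos: [0.5143, 0.1538, 0.0681]
tcp_rot: [0.723, 0.691, 0.001, 0.001]
contact_force: [-1.0, -0.7, -0.9]
opening: 0.152
```

```bash
bash two.sh r
```

```text
31.175 [0.51432033 0.15376136 0.06809182] [7.22602306e-01 6.91263161e-01 8.02199285e-04 7.10880547e-04] q6 0.14590623029485503 [-0.9662198  -0.69424747 -0.87473386] [-0.08919582  0.16080736  0.09369562] 0.15170880280621005
```

View pics/wr.png

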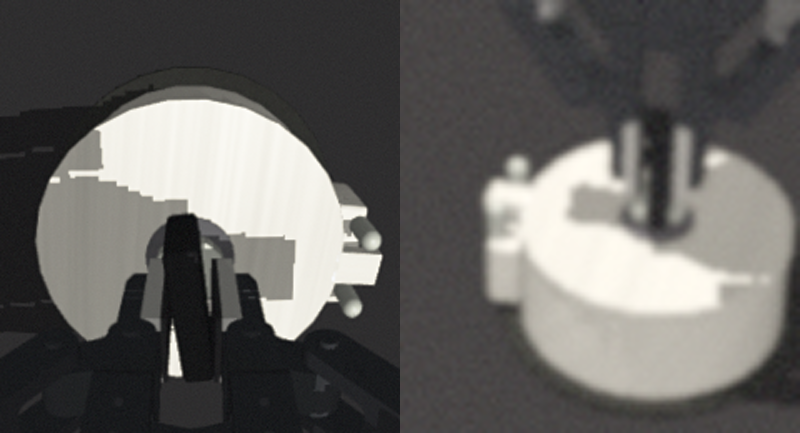

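The wing stands square to the ear, as it should at about 2π. I'll grip firmly at 40 N.

Emit:
arm_command:
  steps:
    - [[0,0,0],[0,0,0],-0.8]
    - [[0,0,0],[0,0,0],-1]
    - [[0,0,0],[0,0,0],-1]
    - [[0,0,0],[0,0,0],-1]
    - [[0,0,0],[0,0,0],-1]
    - [[0,0,0],[0,0,0],-1]
  force: 40

```text
time: 32.08
eef_pos: [0.5146, 0.1539, 0.0683]
tcp_rot: [0.723, 0.691, 0.001, 0.001]
contact_force: [-0.8, -0.2, -0.6]
opening: 0.109
```

```bash
bash two.sh s; python3 - <<'E' 2>/dev/null
from mc import *
c=load("w_s.npz")
for z in (.051,.052,.053): print(cover_in_tool(c,z,180)[:5])
s=load("s_s.npz"); cv2.imwrite("pics/ss.png",cv2.resize(s["frame"][215:315,210:330,::-1],None,fx=6,fy=6,interpolation=cv2.INTER_CUBIC))
f=255*np.clip(c["frame"][180:320,210:370,::-1]/150.,0,1)**.6
cv2.imwrite("pics/sz.png",cv2.resize(f.astype(np.uint8),None,fx=4.2,fy=4.2,interpolation=cv2.INTER_CUBIC))
E
```

```text
32.075 [0.51455454 0.1538637  0.06830055] [0.722602   0.69126293 0.00110902 0.00082371] q6 0.1458114740065027 [-0.84526538 -0.23942999 -0.58377358] [-0.11405023  0.29327794 -0.07434021] 0.10949471464109119
(array([0.51589786, 0.15442864]), np.float64(0.05728465545131261), np.int64(168), np.float64(0.00015807661882767633), array([0.00061589, 0.00126985, 0.01730436]))
(array([0.51593604, 0.15492341]), np.float64(0.05694502358713778), np.int64(165), np.float64(0.00014762206044864075), array([0.00111232, 0.00128879, 0.01630464]))
(array([0.51597289, 0.15540623]), np.float64(0.05661359858666818), np.int64(162), np.float64(0.00014805876830887926), array([0.00159677, 0.00130693, 0.01530491]))
```

View pics/ws.png

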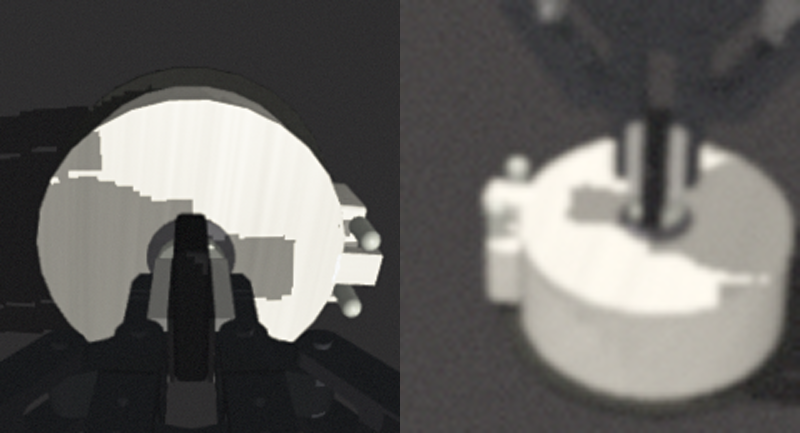

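View pics/ss.png

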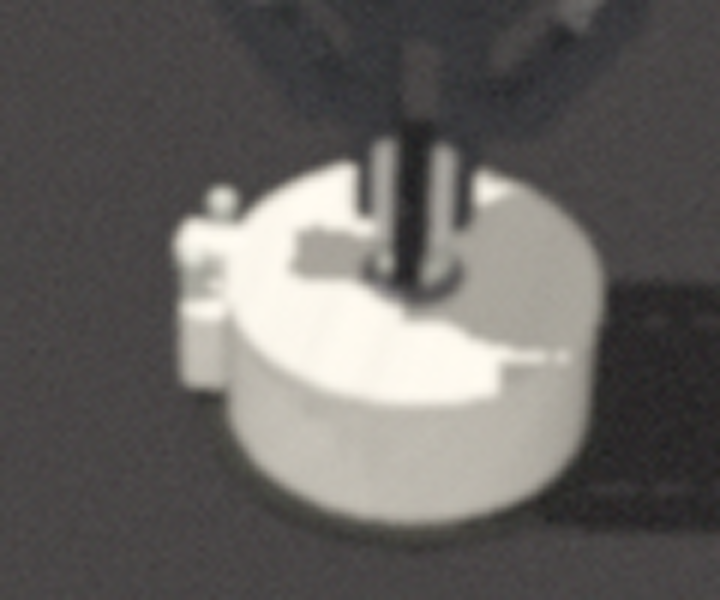

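View pics/sz.png

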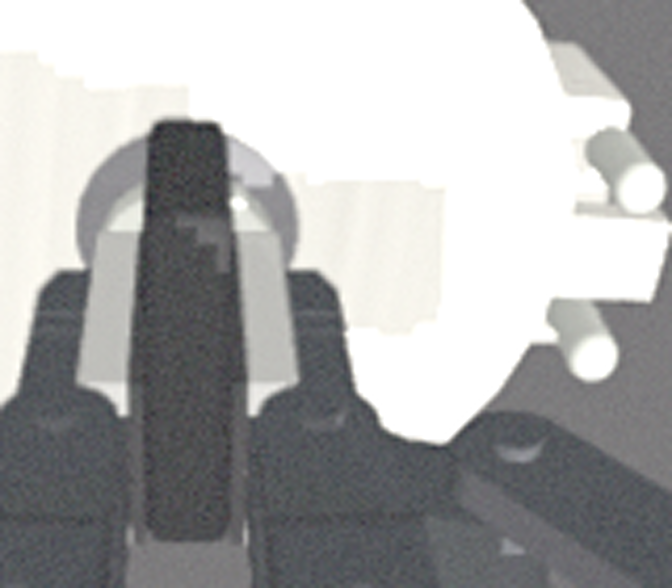

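Gripped, and nothing moved. The hand yaw of 87.5° and the ear at about -7° give screw_turn of about 6.2. To check the rise, I'll solve for height from both wing ends before and after.

```bash
python3 - <<'E'
from mc import *
from scipy.optimize import fsolve
for t,r1,r2 in (("g",235.2,311),("i",230,304.5),("s",231.9,308.3)):
    c=load(f"w_{t}.npz"); T=R.from_quat(c["q"]).as_matrix(); e=c["eef"]
    p=(c["P"]-e)@T; d1=rays(c,[[255,r1]])[0]@T; d2=rays(c,[[255,r2]])[0]@T
    # top z in tool (negative=up): x1-x2=L
    for L in (.044,.046):
        f=lambda z:(p[0]+(z-p[2])/d1[2]*d1[0])-(p[0]+(z-p[2])/d2[2]*d2[0])-L
        z=fsolve(f,-.025)[0]; xc=p[0]+(z-p[2])*(d1[0]/d1[2]+d2[0]/d2[2])/2
        print(t,L,"top z",round(e[2]-z,4),"rise",round(e[2]-z-.1,4),"xc",round(xc,4))
s=load("s_s.npz")
E
```

```text
g 0.044 top z 0.1085 rise 0.0085 xc 0.0013
g 0.046 top z 0.1033 rise 0.0033 xc -0.0024
i 0.044 top z 0.1033 rise 0.0033 xc 0.0011
i 0.046 top z 0.0978 rise -0.0022 xc -0.0026
s 0.044 top z 0.0963 rise -0.0037 xc 0.0031
s 0.046 top z 0.0911 rise -0.0089 xc -0.0006
```

Calibrating the wing length on the pre-drop state (L≈45 mm) gives rises of +5.9 mm before the drop, +0.5 after it and -6.3 now, as expected. Time is 32 s. I'll do a final state check and hand in.

```bash
python3 - <<'E'
from plant import *
s=get_state(); print(s["time"],abs(s["dq"]).max(),s["contact_force"],s["opening"])
print(sign_off())
s=get_state(); print(s["time"],s["contact_force"],s["opening"])
E
```

```text
32.225 0.0007936769907052641 [-2.08277054 -0.01389674  0.24033376] 0.1091300597793329
the job is handed in; nothing more can be done
None
the job is handed in; nothing more can be done
```

I set the cover home on the chamber with its ear between the pins. I then turned the screw back until it dropped, turned it forward one full turn from there, and handed in at 32 s still gripping the handle at 40 N. The hand-in reports no verdict, so what follows is only what my own checks showed.

**Last checks:**
- **Cover:** its disc fits a 56.9 mm radius at the height expected when home, centred within about 1 mm of the chamber. The ear was between the pins, and there was no gap or tilt in the side view.
- **Screw:** the angle is about 6.2 rad and the rise about -6.3 mm. The rise method was scaled on the pre-drop state and gave +5.9 mm before the drop and +0.5 mm after it.
- **Hand:** the arm was at rest with about 2 N on the wrist. I never touched the bottle, slide box or beaker, but I did not measure them again at the end.

**What went wrong or disagreed:**
- The drop came later than the stated -0.15 rad, between about -0.3 and -0.45 rad by my reckoning. Finger lag and the ear turning in its gap make that figure uncertain.
- Soon after placing the cover I lowered the hand too far. The gripper pressed about 14 N on the wing until I backed off.
- Centre fits from different hand angles differed by 1–2 mm, within the camera calibration.

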